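# Right the toppled battery lamp, stand it on its tile and switch it on

## Robot

A 7-joint arm with a two-finger parallel gripper is mounted at the origin on the work surface. World frame = base frame: x ahead of the robot, y to its left, z up, the work surface at z = 0. Lengths are in mm, angles in rad, forces in N, time in s.
With the tool pointing down it reaches from about 400 to 875 mm from the base axis. Payload 4.4 kg.
Tool frame: the origin (TCP) lies at the very end of the fingers, on their centre line; the grasp point (between the pads) lies 19 mm behind it; z points along the fingers, x is the direction in which the jaws open and shut, and the axes are right-handed (so a half turn about z gives the same grasp; the last joint's range is limited). The gripper opens to 85 mm and grips with 20 to 120 N. Pads are 22 mm wide; open, the fingers measure 114 mm over their backs; the gripper's body (76 mm by 85 mm) begins 54 mm behind the grasp point. The pads swing forward as they close: fully open they stand 13 mm farther back than shut.
Start: joints at [1.253, 0.628, 0.038, 1.517, -0.027, 0.996, -0.02], TCP at [161.974, -629.51, 211.113] pointing down, gripper open.
Joint ranges: [-3.06, 3.06], [-0.37, 2.12], [-1.25, 1.32], [0.18, 2.47], [-1.1, 4.24], [0.23, 1.98], [-2.94, 2.94]. Speed limits (rad/s): [2.57, 2.57, 3.14, 3.14, 3.14, 3.14, 3.14].

## Interface

Orientations are given as a rotation vector (axis times angle).
In Python, from plant import * gives the robot as it stands.
- The arm moves only by the tool send_rows, never from a script. Its argument "motion" is a list of rows, each a list of 3 entries, a list of its own where there are three numbers: the finger opening in m, from 0 to 0.0854, then the shift along the tool's x, y, z in m, then the turn, a rotation vector about the tool's x, y, z in rad. A call has 1 to 5 rows; each row is the pose to reach, as a shift and turn from the pose commanded when the call began, along the tool's axes at that moment; what a row does not reach only later rows make up. A row lasts 1/8 s, in which the tool goes at most 62.5 mm and 10.7 degrees, less where a joint would pass 70% of its speed; a pose out of reach is approached as far as the arm can. A call with a gripper value outside its range is refused whole. The fingers move at their own pace and stop on an object; "squeeze" is the grip in N (left out, the last holds). Time passes only in rows, so rows that repeat a pose let the fingers close. It gives the time, the measured TCP pose, the force and the opening at its end, in the units of the state.
- observe(): the state, without advancing time (a new reading comes with each control period).
- read_camera(name): name is "scene" or "side" or "wrist"; returns a dict with "img" (480x640x3 uint8, blue, green, red), "fx", "fy", "cx", "cy" (pixels), "rvec" (rotation vector, rad) and "tvec" (3), from world to camera coordinates, as OpenCV has them. Camera axes: x right, y down, z forward; pixel columns grow to the right and rows downward; lengths in mm; the calibration is good to about 2 mm. A picture is of the moment at which its call begins. There is no depth.
- hand_in(): hands the job in, once; it reports no verdict.
Trained networks look in a picture, given as the dict that the camera call returned (one of the last four; its "shot" number tells which), for a name from the list of things; names that differ only in an ending like _2 or _b are one class to them, and where a whole thing is asked for, a point or a joint stands for the part that bears it (a point fixed in the world has none). Each returns a list of dicts, best first, with "confidence" (0 to 1); they miss things now and then, are a little off and sometimes report something else, mostly with a low value. They report only what shows in the picture. A call takes as long as a camera call. They do not tell look-alikes from the thing itself.
- trace(picture, query): "region" (480x640 bool, what is visible of it) and "box" ([centre column, centre row, width, height] in pixels, round what is visible of it).
The state is a dict: "t": time; "joint_positions": joint angles; "qd": joint speeds; "joint_torque": joint torques, N m; "tool_pos": TCP position; "orientation": TCP orientation; "ft_force": force on the tool from outside, world axes, zero at the start; "moment": the same for the moment, N m; "gripper_width": finger opening in mm.
Only numpy, scipy, OpenCV 4.12 (cv2) and the standard library are available. Lean on these libraries where they do the work, as an engineer would, in place of code of your own. Each camera call takes 0.05 s, during which the arm holds its last target. There are 200 camera calls.

## Task

The battery lamp on the hallway stand has been knocked over, and someone left the glass tealight cup on its tile. Move the cup from the tile to the middle of the cork coaster, then right the lamp and stand it in the middle of the tile with its switch on the side nearest the robot; once it stands there on its own, slide its switch fully on. Set both down gently, keep the cup upright, and leave everything else where it is.

Things in the scene. Friction and masses are not known exactly. Their poses are not given: they have to be found in the camera images.
- lamp: Plastic battery lamp (electric diya), 208 mm tall, 0.42 kg, base-heavy, lying on its side at the start. Origin: centre of the base's underside; own z runs up the lamp to the flame, own -x is the switch side. Dark red base: octagon 96 mm across flats, 32 mm high, flats facing +-x and +-y. Tipped onto a base edge and leaning under about 40 degrees it settles upright by itself.
- lamp_stem (a point): Point on the lamp's axis, z = 85 mm in the lamp's frame, in the gold-coloured round stem: 22 mm diameter, z = 32 to 146 mm, the place to grip it. At the start the lamp lies on a base flat and the dish rim, switch side up, its axis sloping down 7.4 degrees to the dish end; the stem's axis is then 33 to 48 mm above the stand.
- lamp_dish (a point): Centre of the top of the gold-coloured dish, on the lamp's axis at z = 170 mm. The dish widens from radius 13 mm at z = 146 mm to 30 mm at z = 163 to 170 mm; above it stands the pale flame, radius 9.5 mm, to z = 208 mm.
- switch_top (a point): Top centre of the white switch knob on the base's top ledge: x = -38, z = 43.5 mm in the lamp's frame, y = -5 mm off, +5 mm on. Knob 10 mm (lamp x) by 8 mm (lamp y), 11.5 mm proud of the ledge (z = 32 mm). Dish and stem above leave no room for a gripper coming straight down: come tilted from the switch side.
- switch (a joint): Travel of the switch knob along the lamp's own +y: 0 off, 0.010 m fully on (a hard stop; green mark at that end). It takes about 0.6 N to slide and stays where it is left. Facing the switch, with the lamp upright, on is to the left.
- cup: Green glass tealight cup with a tealight in it, upright, 62 mm tall, outside diameter 50 mm at the foot and 58 mm at the rim, 0.14 kg, open on top, wall 3.5 mm. It starts on the middle of the tile. Origin: centre of its underside, z up.
- tile: Glazed ceramic tile, 140 x 140 mm, 8 mm thick, white with a blue border and a red and yellow lotus, fixed on the stand. Origin: centre of its underside (its top is 8 mm above); own x is roughly along the line away from the robot, so own -x is its edge nearest the robot.
- coaster: Round cork coaster, 96 mm diameter, 5 mm thick, fixed on the stand in one of three places in a row with the two diyas. Origin: centre of its underside.
- diya_a: Terracotta oil lamp (shallow bowl), 76 mm diameter with a 10 mm spout, 28 mm tall; leave alone. Origin: centre of its underside.
- diya_b: The other terracotta oil lamp, same size; leave alone. Origin: centre of its underside.
- tiffin: Stack of three aluminium tiffin tiers in its strap frame, 116 mm diameter (130 mm over the straps), 217 mm tall; leave alone. Origin: centre of its underside.
- matchbox: Matchbox lying flat, 37 x 56 x 16 mm; leave alone. Origin: centre of its underside.
- bell: Small brass hand bell, 48 mm diameter, 86 mm tall; leave alone. Origin: centre of its underside.
- keybowl: Blue ceramic bowl with keys, 116 mm diameter, 36 mm tall; leave alone. Origin: centre of its underside.
Mind the look-alikes: they are no part of the job. Of the things shaped like the coaster, the cork one is meant. Leave any pink look-alike of the lamp alone.

How it is judged (in metres and radians):
On the way, in this order (a step that is already met when the one before it is completed fails the run):
1. the cup stands upright on the coaster, let go (horizontal distance between cup and coaster below 0.022 m and z of cup in the frame of coaster between 0.002 and 0.009 m and angle between cup's own z axis and vertical below 0.08 rad and contact force between the fingers and cup below 0.1 N and linear speed of cup below 0.03 m/s), for 0.2 s.
2. the lamp stands upright in the middle of the tile with its switch on the robot's side, let go (horizontal distance between lamp and tile below 0.02 m and z of lamp in the frame of tile between 0.005 and 0.012 m and angle between lamp's own z axis and vertical below 0.06 rad and angle between the x axis of lamp and the x axis of tile, either way round below 0.6 rad and x of switch_top in the frame of tile below 0 m and contact force between the fingers and lamp below 0.1 N and linear speed of lamp below 0.03 m/s), for 0.3 s.
3. the switch has been slid fully on (value of joint switch above 0.008 m), for 0.1 s.
At the end, for the whole second after the job is handed in: Cup upright, at rest on the coaster, centre within 22 mm of its centre; lamp upright (3.4 degrees), at rest on the tile, centre within 20 mm of the tile's, switch towards the robot and within 34 degrees of the tile's own front; switch at least 8 of its 10 mm on; both let go (all of step 1 and all of step 2 and value of joint switch above 0.008 m); the robot touches nothing.
It fails at once if one of the other things on the stand (diyas, tiffin, matchbox, bell, key bowl) is shifted by more than 20 mm or tipped over (distance of any of diya_a, diya_b, tiffin, matchbox, bell, keybowl from where it was at the start of the episode above 0.02 m or angle between any of diya_a, diya_b, tiffin, matchbox, bell, keybowl's own z axis and vertical above 0.4 rad).
It fails at once if the glass cup is tipped (leans more than 35 degrees) (angle between cup's own z axis and vertical above 0.6 rad).
It fails at once if the cup or the lamp is dropped or knocked: it moves faster than 0.6 m/s (a fall of about 18 mm) while the gripper is not touching it ((linear speed of cup above 0.6 m/s and contact force between the fingers and cup below 0.05 N) or (linear speed of lamp above 0.6 m/s and contact force between the fingers and lamp below 0.05 N)).
It also fails if it takes over 56 s, if anything falls off the work surface, if the arm or the gripper's body presses on something with over 40 N, if the wrist force passes 120 N, or if a joint passes its speed limit or range.

## Working session

There is one attempt and no reset: what is moved stays moved. The work goes in short steps, Python scripts to look and compute and a tool call to move; the robot and the scene stay as the last step left them, time stands still between calls to the robot, and variables do not carry over. Pictures are saved under pics/ and viewed, about 8 in all and at most 12, crops included, and the job is handed in when it is done.

Besides the shell and the picture viewer there is one more tool, called after ">>>" as name(argument=value, ...), one argument or row to a line, values as JSON. send_rows: Moves the arm, as the interface text tells. Its arguments: {"type":"object","properties":{"motion":{"type":"array","items":{"type":"array"}},"squeeze":{"type":"number"}},"required":["motion"]}

```bash
mkdir -p pics; ls
cat > h.py <<'E'
from plant import *
import numpy as np, cv2
from scipy.spatial.transform import Rotation as R
def RT(p): return cv2.Rodrigues(np.array(p["rvec"],float))[0], np.array(p["tvec"],float).ravel()
def ray(p,uv):
    r,t=RT(p); d=r.T@np.array([(uv[0]-p["cx"])/p["fx"],(uv[1]-p["cy"])/p["fy"],1.]); return -r.T@t, d
def onz(p,uv,z):
    o,d=ray(p,uv); return o+d*(z-o[2])/d[2]
def proj(p,X):
    r,t=RT(p); c=r@np.array(X,float)+t; return np.array([p["fx"]*c[0]/c[2]+p["cx"],p["fy"]*c[1]/c[2]+p["cy"]])
def tri(ps,uvs):
    A=np.zeros((3,3));b=np.zeros(3)
    for p,u in zip(ps,uvs):
        o,d=ray(p,u);d=d/np.linalg.norm(d);M=np.eye(3)-np.outer(d,d);A+=M;b+=M@o
    return np.linalg.solve(A,b)
def tool():
    s=observe(); return np.array(s["tool_pos"]),R.from_rotvec(s["orientation"])
def go(pos,rot):
    "shift in tool axes (m) and turn rotvec to reach pos(mm), rot"
    p,r=tool(); return np.round(r.inv().apply(np.array(pos)-p)/1000,4),np.round((r.inv()*rot).as_rotvec(),4)
E
python3 - <<'E'
from h import *
s=observe();print({k:np.round(v,3) for k,v in s.items()})
for n in("scene","side"):
    p=read_camera(n);cv2.imwrite(f"pics/{n}0.png",p["img"])
    print(n,-RT(p)[0].T@RT(p)[1])
    for q in("lamp","cup","tile","coaster","diya_a","tiffin","matchbox","bell","keybowl","lamp_dish","switch"):
        for d in trace(p,q)[:3]:
            b=d["box"];print(n,q,round(d["confidence"],2),np.round(b),np.round(onz(p,b[:2],0)))
E
```

```text
pics
{'t': np.float64(0.0), 'joint_positions': array([ 1.253,  0.629,  0.038,  1.518, -0.027,  0.996, -0.02 ]), 'qd': array([ 0.002,  0.001, -0.   ,  0.001, -0.001,  0.   ,  0.   ]), 'joint_torque': array([-0.0000e+00, -5.6341e+01,  1.2260e+00, -1.9344e+01,  1.1000e-02,
        1.1000e-02,  0.0000e+00]), 'tool_pos': array([ 161.802, -628.858,  210.203]), 'orientation': array([-2.482e+00,  1.924e+00,  2.000e-03]), 'ft_force': array([ 0.223,  0.228, -0.502]), 'moment': array([ 0.039, -0.044,  0.015]), 'gripper_width': np.float64(85.503)}
scene [1562.90891463 -731.15876265 1018.98866763]
scene lamp 0.96 [355. 168.  56.  39.] [103. 375.   0.]
scene lamp 0.74 [424. 194.  40.  24.] [371. 457.   0.]
scene lamp 0.63 [397. 222.  52.  61.] [445. 281.  -0.]
scene tile 0.69 [316. 298.  77.  48.] [ 593. -107.    0.]
scene coaster 0.96 [240. 305.  38.  28.] [ 507. -281.    0.]
scene coaster 0.62 [152. 309.  13.  16.] [ 397. -469.    0.]
scene diya_a 0.6 [260. 325.  32.  28.] [ 600. -274.   -0.]
scene diya_a 0.57 [222. 274.  28.  24.] [ 371. -263.    0.]
scene tiffin 0.91 [186. 330.  61. 102.] [ 51
[... 687 characters left out ...]
side tile 0.15 [337. 211.  31.  16.] [ 508. -275.    0.]
side coaster 0.67 [380. 189.  24.  18.] [ 409. -449.    0.]
side coaster 0.61 [337. 211.  33.  11.] [ 507. -277.    0.]
side diya_a 0.59 [306. 201.  24.  15.] [ 624. -304.   -0.]
side diya_a 0.58 [373. 213.  31.  16.] [ 394. -301.    0.]
side tiffin 0.88 [323. 154.  34.  69.] [ 676. -634.    0.]
side tiffin 0.71 [215. 248.  17.  24.] [792.   9.   0.]
side matchbox 0.79 [351. 253.  24.  15.] [404. -82.   0.]
side matchbox 0.49 [285. 385.  57.  50.] [411. 409.  -0.]
side keybowl 0.73 [285. 386.  53.  51.] [410. 412.   0.]
side lamp_dish 0.96 [398. 372. 102.  49.] [183. 303.   0.]
side lamp_dish 0.84 [279. 316.  76.  51.] [505. 215.   0.]
```

Run:
```python
import cv2,numpy as np
a=cv2.imread("pics/scene0.png");b=cv2.imread("pics/side0.png")
A=cv2.resize(a[140:390,130:450],None,fx=2.5,fy=2.4);B=cv2.resize(b[110:420,190:470],None,fx=2.8,fy=1.9)
cv2.imwrite("pics/A.png",cv2.resize(a[140:390,140:450],(744,600),interpolation=cv2.INTER_CUBIC))
cv2.imwrite("pics/B.png",cv2.resize(b[130:420,180:470],(600,600),interpolation=cv2.INTER_CUBIC))
```

```text
(no output)
```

View pics/A.png

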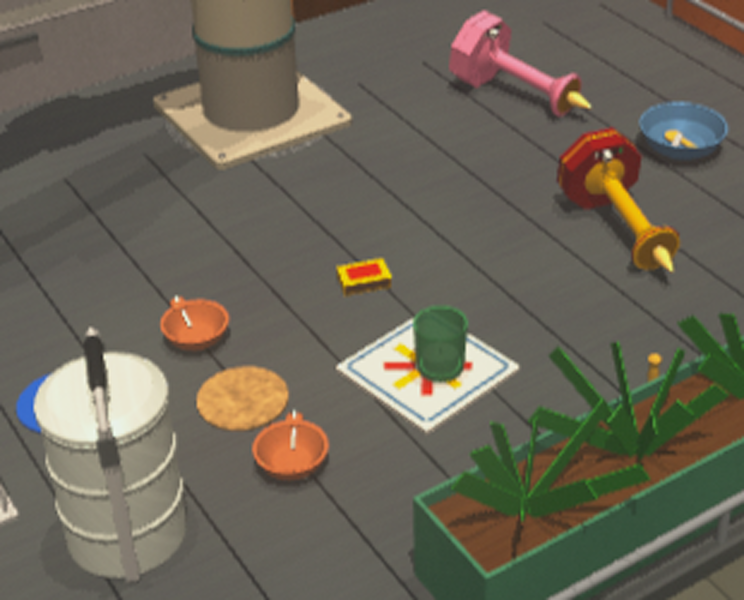

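View pics/B.png

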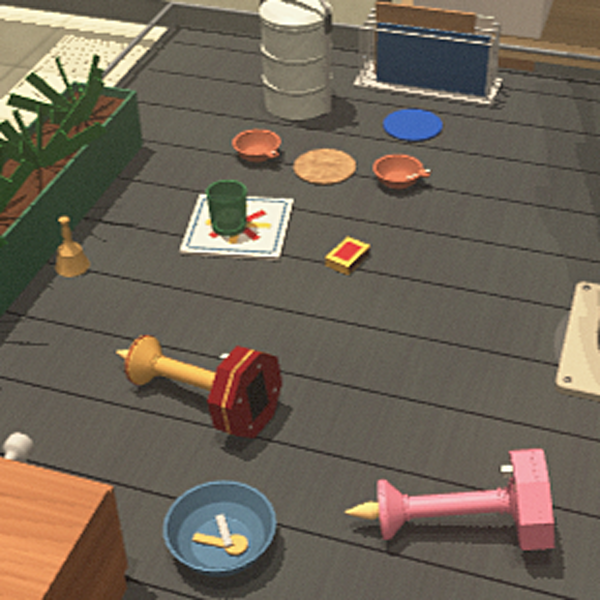

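The red lamp is at scene (397,222) and side (275,317). The pink lamp at scene (355,168) is a look-alike. The cork coaster is at scene (240,305) and side (337,211), and the blue disc behind the tiffin is a look-alike. The cup is on the tile. Next I'll measure precisely.

Run:
```python
from h import *
ps=[];D={}
for n in("scene","side"):
    p=read_camera(n);ps.append(p)
    for q in("tile","coaster","cup","lamp","tiffin"):
        best={ "lamp":{"scene":(397,222),"side":(277,317)},"coaster":{"scene":(240,305),"side":(337,211)}}.get(q,{}).get(n)
        T=[d for d in trace(p,q) if d["confidence"]>.15]
        if not T: print(n,q,'none');continue
        if best: T.sort(key=lambda d:np.hypot(d["box"][0]-best[0],d["box"][1]-best[1]))
        D[n,q]=T[0]
    if (n,"tile") in D:
        m=D[n,"tile"]["region"].copy()
        if (n,"cup") in D: m|=D[n,"cup"]["region"]
    v=p["img"].astype(int); 
    if (n,"tile") in D:
        c=cv2.convexHull(np.argwhere(D[n,"tile"]["region"])[:,::-1].astype(np.int32))
        for e in range(1,40):
            a=cv2.approxPolyDP(c,e*.5,True)
            if len(a)<=4:break
        P=np.array([onz(p,x[0],8) for x in a]);print(n,"tile corners",np.round(P[:,:2]).tolist(),"mean",P.mean(0).round())
    m=D[n,"coaster"]["region"].astype(np.uint8);el=cv2.fitEllipse(max(cv2.findContours(m,0,1)[0],key=len));print(n,"coaster",np.round(onz(p,el[0],5)),np.round(D[n,"coaster"]["box"]))
    if (n,"cup") in D:
        b=D[n,"cup"]["box"];print(n,"cup",np.round(b,1),np.round(onz(p,b[:2],36)))
b=lambda q:[D[n,q]["box"][:2] for n in("scene","side")]
for q in("tiffin","lamp"): print(q,tri(ps,b(q)).round())
print("base",tri(ps,[(390,211),(298.4,319.5)]).round(),"flame",tri(ps,[(420,251.7),(236.5,300)]).round())
for q in [("flame",(420,251.7),(236.5,300),20),("dish",(140+655/2.4,140+247/2.4),(180+145/2.069,130+360/2.069),30),]:
    print(q[0],onz(ps[0],q[1],q[3]).round(),onz(ps[1],q[2],q[3]).round())
```

```text
scene tile none
scene coaster [ 517. -284.    5.] [239. 305.  40.  31.]
scene cup [324.1 284.8  25.6  34. ] [597. -85.  36.]
side tile corners [[526.0, -174.0], [501.0, -32.0], [633.0, -16.0], [659.0, -145.0]] mean [580. -92.   8.]
side coaster [ 507. -275.    5.] [337. 211.  31.  15.]
side cup [289.8 231.8  19.2  25.7] [590. -82.  36.]
tiffin [ 615. -458.   96.]
lamp [488. 245.  30.]
base [436. 257.  46.] flame [618. 218.  25.]
flame [613. 223.  20.] [620. 213.  20.]
dish [581. 224.  30.] [575. 225.  30.]
```

>>> send_rows(
  motion=[
    [0.0854,[0,0,-0.06],[0,0,0]],
    [0.0854,[0,0,-0.12],[0,0,0]],
    [0.0854,[0,0,-0.15],[0,0,0]],
    [0.0854,[0,0,-0.15],[0,0,0]],
  ],
  squeeze=25,
)

```text
t: 2.3
tool_pos: [162.3, -630.9, 364.4]
orientation: [2.48, -1.923, 0.008]
ft_force: [0.1, 0.6, -0.7]
gripper_width: 85.6
```

Run:
```python
from h import *
s=observe();print(s["t"],s["joint_positions"].round(4) if hasattr(s["joint_positions"],"round") else s["joint_positions"],s["tool_pos"])
p,r=tool()
# target: tool down, x = -y world
rot=R.from_matrix(np.array([[0,-1,0],[-1,0,0],[0,0,-1]]).T)
print(go([480,-190,360],rot),go([400,-300,360],rot))
```

```text
2.3 [ 1.2483  0.5179  0.0489  1.2857 -0.0249  1.3323 -0.0226] [ 162.27774649 -630.94770862  364.35247386]
(array([-0.348 , -0.4175,  0.0022]), array([-0.001 , -0.0063,  0.2517])) (array([-0.2613, -0.3126,  0.0028]), array([-0.001 , -0.0063,  0.2517]))
```

>>> send_rows(
  motion=[
    [0.0854,[-0.039,-0.046,0],[0,0,0]],
    [0.0854,[-0.078,-0.092,0],[0,0,0]],
    [0.0854,[-0.117,-0.138,0],[0,0,0]],
    [0.0854,[-0.156,-0.185,0],[0,0,0]],
    [0.0854,[-0.194,-0.231,0],[0,0,0]],
  ],
)

```text
t: 2.92
tool_pos: [337.9, -381.7, 359.9]
orientation: [-2.483, 1.924, 0.003]
ft_force: [0.7, 0.2, -0.0]
gripper_width: 85.3
```

>>> send_rows(
  motion=[
    [0.0854,[-0.039,-0.046,0],[0,-0.003,0.07]],
    [0.0854,[-0.078,-0.092,0],[0,-0.006,0.14]],
    [0.0854,[-0.117,-0.138,0],[0,-0.006,0.21]],
    [0.0854,[-0.154,-0.187,0],[0,-0.006,0.252]],
    [0.0854,[-0.154,-0.187,0],[0,-0.006,0.252]],
  ],
)

```text
t: 3.55
tool_pos: [482.4, -182.3, 359.7]
orientation: [-2.229, 2.206, 0.012]
ft_force: [0.0, -1.2, -0.2]
gripper_width: 85.6
```

```bash
cat > est.py <<'E'
from h import *
def tile_fit(p,reg):
    c=cv2.convexHull(np.argwhere(reg)[:,::-1].astype(np.int32)); 
    for e in range(1,60):
        a=cv2.approxPolyDP(c,e*.5,True)
        if len(a)<=4:break
    return np.array([onz(p,x[0],8) for x in a])
E
python3 - <<'E'
from est import *
s=observe();print(s["t"],np.round(s["joint_positions"],4),s["tool_pos"],s["orientation"])
p=read_camera("wrist");cv2.imwrite("pics/w1.png",p["img"]);print(-RT(p)[0].T@RT(p)[1])
for q in("tile","coaster","cup","diya_a","tiffin"):
    for d in trace(p,q)[:2]:
        m=d["region"].astype(np.uint8);el=cv2.fitEllipse(max(cv2.findContours(m,0,1)[0],key=len))
        z={"tile":8,"coaster":5,"cup":70,"diya_a":20}.get(q,100)
        print(q,round(d["confidence"],2),np.round(d["box"]),np.round(el[0]),onz(p,el[0],z).round(1))
        if q=="tile": print(tile_fit(p,d["region"]).round(1).tolist())
E
```

```text
3.55 [ 0.3941  0.2955 -0.1098  1.6545  0.0249  1.1976 -1.281 ] [ 482.42205243 -182.34050175  359.67039519] [-2.2285448   2.20616369  0.01236725]
[ 557.46807005 -182.79221011  522.57326438]
tile 0.64 [ 28. 164.  55. 162.] [ 24. 178.] [491.9 258.    8. ]
[[388.1, 313.0, 8.0], [589.8, 268.6, 8.0], [619.7, 229.0, 8.0], [405.6, 230.3, 8.0]]
coaster 0.69 [388. 168.  64.  70.] [388. 168.] [ 512.7 -279.5    5. ]
coaster 0.69 [258. 115. 119. 123.] [260. 112.] [587.3 -94.6   5. ]
cup 0.7 [560.  73. 157. 147.] [573.  83.] [ 620.2 -480.    70. ]
cup 0.64 [245. 106.  53.  43.] [244. 104.] [592.4 -86.9  70. ]
diya_a 0.82 [401.  84.  53.  65.] [399.  83.] [ 623.9 -283.7   20. ]
diya_a 0.79 [384. 252.  50.  52.] [382. 250.] [ 390.4 -276.9   20. ]
tiffin 0.97 [560.  74. 159. 145.] [573.  83.] [ 616.  -460.5  100. ]
```

View pics/w1.png

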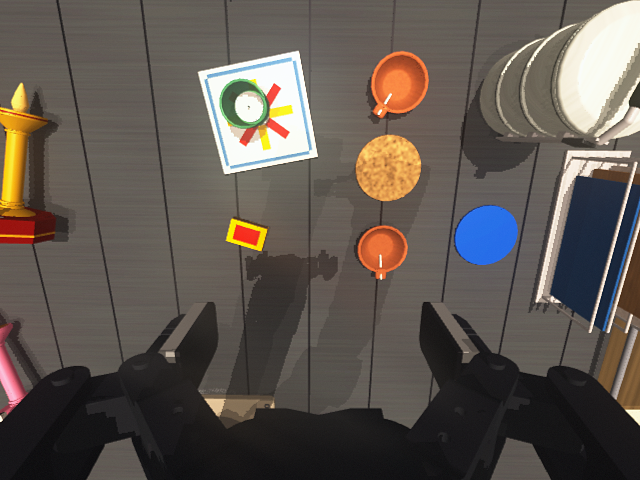

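The wrist picture shows the tile with corners (200,71), (300,52), (316,157) and (226,173). The cup rim is at about (244,102). The cork coaster at (388,168) sits between the diyas at (400,83) and (382,250), and the blue look-alike is at (487,235).

```bash
cat >> h.py <<'E'
def down(yaw):
    "tool down, tool x at angle yaw in world"
    c,s=np.cos(yaw),np.sin(yaw); return R.from_matrix(np.array([[c,s,0],[s,-c,0],[0,0,-1]]).T)
E
python3 - <<'E'
from h import *
p=read_camera("wrist")
C=np.array([onz(p,x,8) for x in[(200,71),(300,52),(316,157),(226,173)]]);print(C.round().tolist(),C.mean(0).round(1))
for i in range(4): e=C[(i+1)%4]-C[i];print(np.linalg.norm(e).round(1),np.degrees(np.arctan2(e[1],e[0])).round(1))
ct=C.mean(0);o=-RT(p)[0].T@RT(p)[1]
g=p["img"].astype(int);m=((g[...,1]>g[...,2]+25)&(g[...,1]>g[...,0]+10)).astype(np.uint8);m[:,:200]=0;m[:,320:]=0;m[:40]=0;m[180:]=0
cn=max(cv2.findContours(m,0,1)[0],key=cv2.contourArea);h=cv2.convexHull(cn);(u,v),ax,an=cv2.fitEllipse(h);print((u,v),ax,cv2.boundingRect(h))
x,y,w,hh=cv2.boundingRect(h)
for X in(ct[:2],[590,-88]):print([proj(p,[X[0]+29*np.cos(a),X[1]+29*np.sin(a),70]).round(1).tolist() for a in(0,1.57,3.14,4.71)],[proj(p,[X[0]+25*np.cos(a),X[1]+25*np.sin(a),8]).round(1).tolist() for a in(0,1.57,3.14,4.71)])
E
```

```text
[[637.0, -27.0, 8.0], [660.0, -163.0, 8.0], [523.0, -184.0, 8.0], [501.0, -52.0, 8.0]] [ 580.3 -106.5    8. ]
137.7 -80.6
137.8 -171.3
134.2 99.7
138.4 10.1
(234.4357147216797, 101.68061065673828) (46.837074279785156, 51.57380676269531) (211, 77, 49, 50)
[[250.8, 87.1], [228.7, 112.8], [253.5, 137.4], [275.8, 112.7]] [[259.6, 96.2], [242.7, 115.5], [261.4, 134.1], [278.4, 115.4]]
[[234.9, 78.3], [212.9, 104.4], [238.2, 129.2], [260.3, 104.3]] [[245.8, 88.6], [229.0, 108.1], [248.0, 127.0], [264.9, 108.0]]
```

```bash
cat > m2.py <<'E'
from est import *
p=read_camera("wrist");g=p["img"].astype(int)
tr=[d for d in trace(p,"tile") if True]
m=((g.min(2)>150)|((g[...,0]>g[...,2]+20)&(g[...,0]>140))).astype(np.uint8);m[:,:190]=0;m[:,330:]=0;m[190:]=0
n,l,st,_=cv2.connectedComponentsWithStats(m);k=1+np.argmax(st[1:,4])
C=tile_fit(p,l==k);print(C.round(1).tolist(),C.mean(0).round(1))
for i in range(len(C)): e=C[(i+1)%len(C)]-C[i];print(np.linalg.norm(e).round(1),np.degrees(np.arctan2(e[1],e[0])).round(1))
print(cv2.minAreaRect(np.argwhere(l==k)[:,::-1].astype(np.float32)))
cen=cv2.minAreaRect(np.array([onz(p,x[0],8)[:2] for x in cv2.findContours((l==k).astype(np.uint8),0,1)[0][0]],dtype=np.float32));print("rect",cen)
m=((g[...,1]>g[...,2]+25)&(g[...,1]>g[...,0]+10)).astype(np.uint8);m[:,:200]=0;m[:,320:]=0;m[:40]=0;m[180:]=0
h=cv2.convexHull(max(cv2.findContours(m,0,1)[0],key=cv2.contourArea)).reshape(-1,2)
from scipy.optimize import minimize
def model(X):
    a=np.arange(0,6.28,.2);P=np.array([proj(p,[X[0]+r*np.cos(t),X[1]+r*np.sin(t),z]) for r,z in((29,70),(25,8)) for t in a],np.float32);return cv2.convexHull(P)
f=lambda X:sum(cv2.pointPolygonTest(model(X),(float(u),float(v)),True)**2 for u,v in h)/len(h)
r=minimize(f,[590,-88],method="Nelder-Mead");print("cup",r.x.round(1),r.fun)
for d in trace(p,"coaster")[:2]:
    q=d["region"].astype(np.uint8);el=cv2.fitEllipse(max(cv2.findContours(q,0,1)[0],key=len));print("coaster",onz(p,el[0],5).round(1))
E
python3 m2.py; python3 -c "
from h import *
s=observe();print(s['tool_pos'],s['joint_positions']);print(go([590,-88,110],down(-np.pi/2+.17)))"
```

```text
[[528.0, -175.1, 8.0], [502.6, -39.7, 8.0], [637.5, -13.4, 8.0], [663.6, -149.7, 8.0]] [582.9 -94.5   8. ]
137.7 100.6
137.4 11.0
138.7 -79.1
138.0 -169.4
((251.3352813720703, 111.75883483886719), (108.13984680175781, 102.93350982666016), 77.47119140625)
rect ((582.9756469726562, -94.32030487060547), (139.9451446533203, 140.42494201660156), 11.102006912231445)
cup [592.9 -84. ] 1.355650765101953
coaster [ 512.6 -280.2    5. ]
coaster [ 413.2 -437.     5. ]
[ 479.6775129  -189.08624791  361.16166942] [ 0.40152483  0.29284829 -0.10390128  1.65403835  0.02638913  1.1987284
 -1.28020396]
(array([-0.0998, -0.1103,  0.2517]), array([ 0.0002,  0.0059, -0.1718]))
```

>>> send_rows(
  motion=[
    [0.0854,[-0.025,-0.027,0.045],[0,0,0]],
    [0.0854,[-0.05,-0.054,0.09],[0,0,0]],
    [0.0854,[-0.075,-0.081,0.14],[0,0,0]],
    [0.0854,[-0.1,-0.107,0.19],[0,0,0]],
    [0.0854,[-0.105,-0.112,0.22],[0,0,0]],
  ],
)

```text
t: 4.68
tool_pos: [592.5, -79.1, 139.0]
orientation: [-2.222, 2.215, 0.012]
ft_force: [0.2, -0.8, 0.4]
gripper_width: 85.4
```

>>> send_rows(
  motion=[
    [0.0854,[0,0,0.01],[0,0,0]],
    [0.0854,[0,0,0.01],[0,0,0]],
  ],
)

```text
t: 4.92
tool_pos: [591.6, -83.0, 131.8]
orientation: [-2.218, 2.221, 0.007]
ft_force: [-0.1, 0.2, -0.4]
gripper_width: 85.1
```

Run:
```python
from h import *
s=observe();print(s["t"],np.round(s["joint_positions"],4),s["tool_pos"],s["orientation"],s["ft_force"])
p=read_camera("wrist");q=read_camera("side")
cv2.imwrite("pics/w2.png",cv2.hconcat([cv2.resize(p["img"],(440,330)),cv2.resize(q["img"][160:280,220:380],(360,330))[:330]]))
```

```text
4.925 [ 0.1668  0.6496 -0.1128  1.743   0.0918  0.7558 -1.5624] [591.60698773 -83.04930978 131.82258665] [-2.21776461  2.22096513  0.00733171] [-0.08249271  0.15664805 -0.42271169]
```

View pics/w2.png

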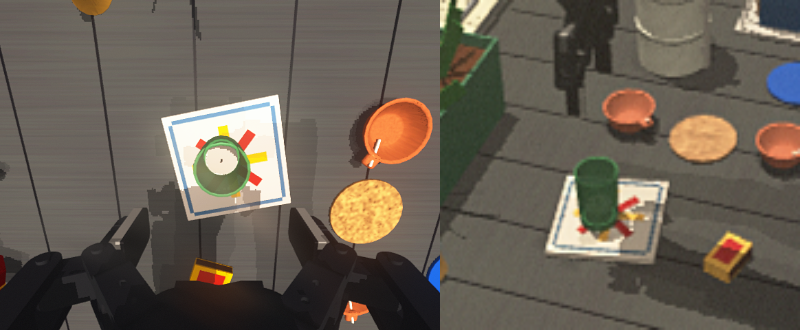

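The wrist view (left) shows the cup rim at column 222, midway between the fingers at 130 and 310. I'll descend and close.

>>> send_rows(
  motion=[
    [0.0854,[0,0,0.04],[0,0,0]],
    [0.0854,[0,0,0.075],[0,0,0]],
    [0.0854,[0,0,0.1],[0,0,0]],
    [0.0854,[0,0,0.11],[0,0,0]],
    [0.0854,[0,0,0.11],[0,0,0]],
  ],
)

```text
t: 5.65
tool_pos: [592.4, -81.8, 22.4]
orientation: [-2.218, 2.219, 0.006]
ft_force: [-0.3, -0.1, 0.3]
gripper_width: 85.2
```

>>> send_rows(
  motion=[
    [0.06,[0,0,0],[0,0,0]],
    [0.05,[0,0,0],[0,0,0]],
    [0.04,[0,0,0],[0,0,0]],
    [0.04,[0,0,0],[0,0,0]],
    [0.04,[0,0,0],[0,0,0]],
  ],
  squeeze=25,
)

```text
t: 6.28
tool_pos: [593.1, -82.0, 23.3]
orientation: [-2.217, 2.219, 0.003]
ft_force: [-0.1, -0.9, 5.9]
gripper_width: 57.1
```

Run:
```python
from h import *
s=observe();print({k:np.round(s[k],3) for k in("t","joint_positions","tool_pos","orientation","ft_force","gripper_width")})
p=read_camera("wrist")
cv2.imwrite("pics/w3.png",p["img"][100:480])
```

```text
{'t': np.float64(6.275), 'joint_positions': array([ 0.15 ,  0.808, -0.09 ,  1.801,  0.118,  0.536, -1.585]), 'tool_pos': array([593.133, -81.966,  23.311]), 'orientation': array([-2.217,  2.219,  0.003]), 'ft_force': array([-0.059, -0.91 ,  5.929]), 'gripper_width': np.float64(57.071)}
```

View pics/w3.png

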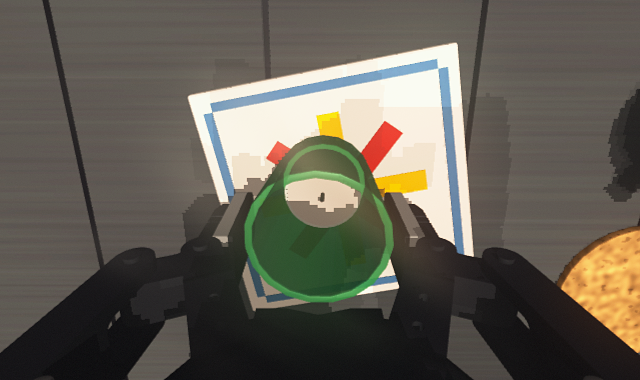

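Gripped at 57 mm. The rim is centred between the pads. Lift and carry.

>>> send_rows(
  motion=[
    [0.04,[0,0,-0.015],[0,0,0]],
    [0.04,[0,0,-0.04],[0,0,0]],
    [0.04,[0,0,-0.07],[0,0,0]],
    [0.04,[0.02,0.008,-0.08],[0,0,0]],
    [0.04,[0.06,0.024,-0.08],[0,0,0]],
  ],
  squeeze=30,
)

```text
t: 6.95
tool_pos: [569.8, -140.0, 103.7]
orientation: [-2.221, 2.211, 0.003]
ft_force: [-0.5, -1.1, -1.7]
gripper_width: 56.6
```

>>> send_rows(
  motion=[
    [0.04,[0.045,0.018,0],[0,0,0]],
    [0.04,[0.09,0.036,0],[0,0,0]],
    [0.04,[0.125,0.05,0],[0,0,0]],
    [0.04,[0.138,0.056,0],[0,0,0]],
    [0.04,[0.138,0.056,0],[0,0,0]],
  ],
)

```text
t: 7.58
tool_pos: [511.8, -280.0, 101.0]
orientation: [-2.217, 2.22, 0.007]
ft_force: [-0.3, 0.4, -0.8]
gripper_width: 56.8
```

Run:
```python
from h import *
s=observe();print({k:np.round(s[k],3) for k in("t","joint_positions","tool_pos","orientation","ft_force","gripper_width")})
p=read_camera("wrist");cv2.imwrite("pics/w4.png",p["img"])
for d in trace(p,"coaster")[:2]:
    q=d["region"].astype(np.uint8);c=max(cv2.findContours(q,0,1)[0],key=len);P=np.array([onz(p,x[0],5)[:2] for x in c],np.float32);print("coaster",d["box"],cv2.minEnclosingCircle(P))
```

```text
{'t': np.float64(7.575), 'joint_positions': array([ 0.546,  0.677, -0.141,  1.803,  0.133,  0.673, -1.241]), 'tool_pos': array([ 511.781, -280.033,  101.042]), 'orientation': array([-2.217,  2.22 ,  0.007]), 'ft_force': array([-0.277,  0.39 , -0.78 ]), 'gripper_width': np.float64(56.816)}
coaster [321.0, 222.2, 121.3, 98.2] ((511.80126953125, -280.16748046875), 48.09794998168945)
coaster [505.2, 334.1, 111.9, 82.2] ((413.990966796875, -438.4437255859375), 49.39029312133789)
```

>>> send_rows(
  motion=[
    [0.04,[0,0,0.035],[0,0,0]],
    [0.04,[0,0,0.062],[0,0,0]],
    [0.04,[0,0,0.074],[0,0,0]],
    [0.04,[0,0,0.079],[0,0,0]],
    [0.04,[0,0,0.082],[0,0,0]],
  ],
)

```text
t: 8.3
tool_pos: [513.3, -278.7, 20.1]
orientation: [-2.218, 2.217, 0.005]
ft_force: [-2.8, 3.4, 20.8]
gripper_width: 57.0
```

>>> send_rows(
  motion=[
    [0.04,[0,0,0.0015],[0,0,0]],
    [0.04,[0,0,0.0015],[0,0,0]],
  ],
)

```text
t: 8.55
tool_pos: [513.5, -278.7, 20.1]
orientation: [-2.218, 2.217, 0.004]
ft_force: [-2.9, 2.3, 14.3]
gripper_width: 56.8
```

Contact is made, so the cup is on the cork. Release and back off.

>>> send_rows(
  motion=[
    [0.065,[0,0,0],[0,0,0]],
    [0.0854,[0,0,0],[0,0,0]],
    [0.0854,[0,0,0],[0,0,0]],
    [0.0854,[0,0,-0.02],[0,0,0]],
    [0.0854,[0,0,-0.07],[0,0,0]],
  ],
)

```text
t: 9.18
tool_pos: [510.0, -278.8, 85.6]
orientation: [-2.22, 2.22, 0.016]
ft_force: [0.4, -0.9, -0.3]
gripper_width: 85.1
```

>>> send_rows(
  motion=[
    [0.0854,[0,0,-0.06],[0,0,0]],
    [0.0854,[0,0,-0.12],[0,0,0]],
    [0.0854,[0,0,-0.18],[0,0,0]],
    [0.0854,[-0.03,0,-0.22],[0,0,0]],
    [0.0854,[-0.08,0,-0.24],[0,0,0]],
  ],
)

```text
t: 9.8
tool_pos: [512.7, -202.4, 329.9]
orientation: [-2.213, 2.223, 0.001]
ft_force: [0.8, 0.2, 0.2]
gripper_width: 85.5
```

Run:
```python
from h import *
s=observe();print({k:np.round(s[k],3) for k in("t","joint_positions","tool_pos","orientation","ft_force","gripper_width")})
p=read_camera("wrist");q=read_camera("side")
cv2.imwrite("pics/w5.png",cv2.hconcat([cv2.resize(p["img"],(440,330)),cv2.resize(q["img"][160:280,220:380],(360,330))]))
for X in(p,q):
  for d in trace(X,"cup")[:2]: print(d["confidence"],d["box"],onz(X,d["box"][:2],36))
```

```text
{'t': np.float64(9.8), 'joint_positions': array([ 0.462,  0.375, -0.194,  1.623,  0.072,  1.15 , -1.323]), 'tool_pos': array([ 512.709, -202.433,  329.9  ]), 'orientation': array([-2.213e+00,  2.223e+00,  1.000e-03]), 'ft_force': array([0.795, 0.208, 0.183]), 'gripper_width': np.float64(85.495)}
0.3 [384.1, 107.0, 55.5, 70.0] [ 621.65830366 -281.97365647   36.        ]
0.72 [336.2, 203.2, 19.3, 25.3] [ 506.83416261 -267.60087106   36.        ]
```

>>> send_rows(
  motion=[
    [0.0854,[-0.055,0,-0.01],[0,0,0]],
    [0.0854,[-0.11,0,-0.02],[0,0,0]],
    [0.0854,[-0.165,0.01,-0.03],[0,0,0]],
    [0.0854,[-0.22,0.02,-0.03],[0,0,0]],
    [0.0854,[-0.27,0.03,-0.03],[0,0,0]],
  ],
)

```text
t: 10.62
tool_pos: [481.9, 69.1, 358.4]
orientation: [-2.217, 2.222, 0.008]
ft_force: [1.0, 0.0, -1.0]
gripper_width: 85.3
```

>>> send_rows(
  motion=[
    [0.0854,[-0.055,0.01,0],[0,0,0]],
    [0.0854,[-0.11,0.02,0],[0,0,0]],
    [0.0854,[-0.14,0.03,0],[0,0,0]],
    [0.0854,[-0.14,0.03,0],[0,0,0]],
    [0.0854,[-0.14,0.03,0],[0,0,0]],
  ],
)

```text
t: 11.25
tool_pos: [452.9, 206.7, 359.2]
orientation: [-2.217, 2.223, 0.006]
ft_force: [-0.9, -0.3, -0.3]
gripper_width: 85.4
```

```bash
cat > kin.py <<'E'
from h import *
from scipy.optimize import least_squares
S=[([1.253,.629,.038,1.518,-.027,.996,-.02],(161.8,-628.9,210.2),(-2.482,1.924,.002)),
([1.2483,.5179,.0489,1.2857,-.0249,1.3323,-.0226],(162.3,-630.9,364.4),(2.48,-1.923,.008)),
([.3941,.2955,-.1098,1.6545,.0249,1.1976,-1.281],(482.4,-182.3,359.7),(-2.2285,2.206,.012)),
([.1668,.6496,-.1128,1.743,.0918,.7558,-1.5624],(591.6,-83.05,131.8),(-2.218,2.221,.007)),
([.15,.808,-.09,1.801,.118,.536,-1.585],(593.1,-82,23.3),(-2.217,2.219,.003)),
([.546,.677,-.141,1.803,.133,.673,-1.241],(511.8,-280,101),(-2.217,2.22,.007)),
([.462,.375,-.194,1.623,.072,1.15,-1.323],(512.7,-202.4,329.9),(-2.213,2.223,.001))]
def fk(q,L,s):
    H,L1,ea,L2,eb,wa,T=L;r=R.identity();p=np.array([0,0,H],float)
    rz=lambda a:R.from_rotvec([0,0,a]);ry=lambda a:R.from_rotvec([0,a,0])
    r=r*rz(s[0]*q[0])*ry(q[1]);p=p+r.apply([0,0,L1]);r=r*rz(s[1]*q[2]);p=p+r.apply([ea,0,0]);r=r*ry(q[3]);p=p+r.apply([eb,0,L2])
    r=r*rz(s[2]*q[4])*ry(q[5]);p=p+r.apply([wa,0,T]);r=r*rz(s[3]*q[6]+s[4]);return p,r
E
python3 - <<'E'
from kin import *
import itertools,json
s=observe();S.append((list(s["joint_positions"]),tuple(s["tool_pos"]),tuple(s["orientation"])));print(S[-1],s["t"])
best=[]
for sg in itertools.product((-1,1),repeat=4):
  for off in(0,np.pi):
    f=lambda L:np.concatenate([np.r_[fk(q,L,(*sg,off))[0]-x,300*((fk(q,L,(*sg,off))[1].inv()*R.from_rotvec(o)).as_rotvec())] for q,x,o in S]+[ (L-np.array([300,400,0,380,0,0,300]))*.02])
    r=least_squares(f,[300,400,0,380,0,0,300],max_nfev=30);best.append((r.cost,sg,off,r.x.round(1).tolist(),np.abs(r.fun[:-7]).max()))
best.sort();[print(b) for b in best[:3]];json.dump(best[0],open("kin.json","w"))
p=read_camera("wrist");cv2.imwrite("pics/w6.png",p["img"]);
import pickle;pickle.dump(p,open("w6.pkl","wb"))
for q in("lamp","lamp_dish","lamp_stem","switch_top"):
  for d in trace(p,q)[:2]: print(q,round(d["confidence"],2),np.round(d["box"]),onz(p,d["box"][:2],40).round())
E
```

```text
([np.float64(-0.19383492129678795), np.float64(0.27788412568396864), np.float64(-0.3804574552211489), np.float64(1.6972021227459995), np.float64(0.10532584350688545), np.float64(1.1865265981032023), np.float64(-2.174129681950169)], (np.float64(452.94684721020707), np.float64(206.67356420070507), np.float64(359.22663530168757)), (np.float64(-2.2170161346591373), np.float64(2.2232640699387476), np.float64(0.006472618047919909))) 11.25
(np.float64(2380.6296350615526), (-1, -1, -1, -1), 3.141592653589793, [-553.2, 624.8, 0.2, 389.7, 24.6, 27.2, -486.6], np.float64(29.521919368531883))
(np.float64(12031.469376453702), (-1, -1, 1, -1), 3.141592653589793, [-178.7, 575.3, -8.2, 386.2, 10.7, -0.4, -138.1], np.float64(62.45598393147647))
(np.float64(52793.41091859726), (-1, 1, -1, -1), 3.141592653589793, [-885.9, 752.5, 4.9, 392.1, 71.9, 85.9, -757.7], np.float64(219.56361097201972))
lamp 0.97 [290. 143.  89. 169.] [518. 247.  40.]
lamp 0.8 [252. 364.  73. 130.] [170. 317.  40.]
lamp_dish 0.75 [286. 144.  83. 165.] [516. 252.  40.]
lamp_dish 0.6 [253. 365.  66. 128.] [169. 316.  40.]
lamp_stem 0.96 [254. 364.  66. 126.] [170. 314.  40.]
lamp_stem 0.95 [288. 145.  85. 163.] [515. 249.  40.]
switch_top 0.38 [290. 193.   7.  11.] [450. 248.  40.]
```

View pics/w6.png

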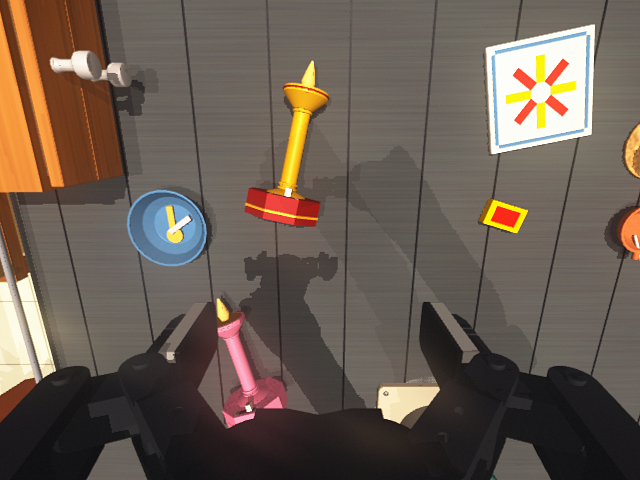

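```bash
cat > lampfit.py <<'E'
import pickle,sys
from kin import *
p=pickle.load(open("w6.pkl","rb"));g=p["img"].astype(int)
hsv=cv2.cvtColor(p["img"],cv2.COLOR_BGR2HSV)
gold=(hsv[...,0]>12)&(hsv[...,0]<32)&(hsv[...,1]>120)&(hsv[...,2]>70)
mids=[(np.mean(np.where(gold[v,250:340])[0])+250,v,gold[v,250:340].sum()) for v in range(115,182,6)]
print([(round(float(a),1),b,int(c)) for a,b,c in mids])
uv=np.array([(a,b) for a,b,c in mids])
def axis(x,z):  # x=bx,by,yaw ; base-origin horizontal position
    c=np.cos(.1292);return np.array([x[0]+z*c*np.cos(x[2]),x[1]+z*c*np.sin(x[2]),52.1-z*.1288])
tip=np.array([311,62.])
def f(x):
    A=np.array([proj(p,axis(x,z)) for z in(32,146)]);d=(A[1]-A[0])/np.linalg.norm(A[1]-A[0]);n=np.array([-d[1],d[0]])
    return np.r_[(uv-A[0])@n, (proj(p,axis(x,208))-tip)]
r=least_squares(f,[436,257,-.2]);print(r.x.round(3),np.abs(r.fun).max().round(2))
x=r.x
for z in(0,32,85,163,208):print(z,axis(x,z).round(1),proj(p,axis(x,z)).round(1))
sw=axis(x,43.5)+38*np.array([np.sin(.129)*np.cos(x[2]),np.sin(.129)*np.sin(x[2]),np.cos(.129)])
print("switch",sw.round(1),proj(p,sw).round(1))
E
python3 lampfit.py
python3 - <<'E'
from kin import *
S.append(([-.1938,.2779,-.3805,1.6972,.1053,1.1865,-2.1741],(452.9,206.7,359.2),(-2.217,2.223,.006)))
f0=lambda L:np.concatenate([(fk(q,[0]*7,(-1,-1,-1,-1,np.pi))[1].inv()*R.from_rotvec(o)).as_rotvec() for q,x,o in S])
print(f0(0).reshape(-1,3).round(3))
# horizontal-only fit, tool down: T-H confounded
def f(L):
    return np.concatenate([fk(q,[L[0],L[1],L[2],L[3],L[4],L[5],250],(-1,-1,-1,-1,np.pi))[0]-x for q,x,o in S])
r=least_squares(f,[300,400,0,380,0,0]);print(r.x.round(1));print(r.fun.reshape(-1,3).round(1))
E
```

```text
[(302.0, 115, 19), (300.0, 121, 17), (299.0, 127, 17), (298.0, 133, 17), (296.5, 139, 18), (295.0, 145, 17), (294.0, 151, 17), (293.0, 157, 17), (292.0, 163, 17), (291.0, 169, 17), (289.0, 175, 17), (287.5, 181, 18)]
[ 4.16348e+02  2.61003e+02 -2.14000e-01] 0.79
0 [416.3 261.   52.1] [280.7 218.9]
32 [447.4 254.3  48. ] [285.2 196.2]
85 [498.7 243.1  41.2] [292.8 157.6]
163 [574.3 226.7  31.1] [304.5  98. ]
208 [617.9 217.2  25.3] [311.6  62.1]
switch [463.3 250.8  84.2] [284.8 188.6]
[[-0.    -0.001  0.   ]
 [ 0.    -0.    -0.   ]
 [ 0.     0.    -0.   ]
 [ 0.     0.    -0.   ]
 [-0.    -0.     0.   ]
 [-0.    -0.    -0.   ]
 [ 0.001  0.001  0.001]
 [ 0.     0.    -0.   ]]
[179.3 624.7   4.7 385.9  19.2  31.1]
[[ 29.5   4.5  -4.7]
 [ 28.9   4.7  -2.3]
 [ -1.9  26.9   6. ]
 [  3.8  22.7  -2.1]
 [  7.5  21.5  -7. ]
 [ 11.   17.9  -1.6]
 [  1.1  24.5   4.2]
 [-19.2  12.8   7.6]]
```

```bash
cat > kin2.py <<'E'
from kin import *
S.append(([-.1938,.2779,-.3805,1.6972,.1053,1.1865,-2.1741],(452.9,206.7,359.2),(-2.217,2.223,.006)))
rz=lambda a:R.from_rotvec([0,0,-a]);ry=lambda a:R.from_rotvec([0,a,0])
def FK(q,L):
    H,L1,L2,T,y1,y2,y3,ea,eb,wa=L
    r=rz(q[0]);p=np.array([0,0,H])+r.apply([0,y1,0]);r=r*ry(q[1])*rz(q[2]);p=p+r.apply([ea,y2,L1]);r=r*ry(q[3])*rz(q[4]);p=p+r.apply([eb,y3,L2]);r=r*ry(q[5]);p=p+r.apply([wa,0,T]);return p,r*rz(q[6]-np.pi)
def fit(S,prior=(285,421,400,320,8,8,8,0,0,0),w=.02):
    pr=np.array(prior,float)
    f=lambda L:np.concatenate([FK(q,L)[0]-x for q,x,o in S]+[(L-pr)*w]); return least_squares(f,pr)
E
python3 - <<'E'
from kin2 import *
r=fit(S);print(r.x.round(1));print(r.fun[:-10].reshape(-1,3).round(1))
r=fit(S,w=.2);print(r.x.round(1),np.abs(r.fun[:-10]).max())
pr=(285,421,314,320,8,8,8,0,0,0)
r=fit(S,prior=pr,w=.02);print(r.x.round(1),np.abs(r.fun[:-10]).max())
E
```

```text
[ 2.949e+02  5.571e+02  3.843e+02  3.278e+02 -1.300e+01 -8.500e+00
 -6.500e+00 -1.700e+00 -7.000e-01 -2.000e-01]
[[ 0.4 -0.   0.1]
 [-0.1  0.2  0.2]
 [ 0.2 -0.4 -0.3]
 [-0.  -0.  -0. ]
 [-0.2 -0.2 -0.1]
 [ 0.1 -0.2  0.3]
 [-0.1  0.4 -0.3]
 [-0.1  0.1  0.2]]
[ 2.942e+02  5.187e+02  3.835e+02  3.113e+02 -2.950e+01  3.500e+00
 -4.600e+00 -3.000e-01 -2.140e+01 -9.100e+00] 4.572635116749666
[ 2.954e+02  5.571e+02  3.836e+02  3.283e+02 -1.300e+01 -1.010e+01
 -5.000e+00 -1.000e+00 -8.000e-01 -1.000e-01] 0.4496590099418256
```

```bash
cat > plan.py <<'E'
from kin2 import *
L=fit(S).x
lo=np.array([-3.06,-.37,-1.25,.18,-1.1,.23,-2.94])+.04;hi=np.array([3.06,2.12,1.32,2.47,4.24,1.98,2.94])-.04
def err(q,p,r):
    P,r2=FK(q,L);return np.r_[(P-p)/300,(r.inv()*r2).as_rotvec()]
def ik(p,r,q0=None,n=25,rng=np.random.default_rng(0),reg=0):
    out=[]
    for k in range(n if q0 is None else 1):
        s=rng.uniform(lo,hi) if q0 is None else np.clip(q0,lo+1e-6,hi-1e-6)
        if q0 is None: s[0]=-np.arctan2(p[1],p[0])+rng.uniform(-.8,.8)
        f=(lambda q:err(q,p,r)) if q0 is None else (lambda q:np.r_[err(q,p,r),.01*(q-s)])
        o=least_squares(f,s,bounds=(lo,hi),max_nfev=40)
        if np.abs(err(o.x,p,r)).max()<.006: out.append(o.x)
    return out
def Rl_start(yaw=-.214,s=.1292):
    d=np.array([np.cos(yaw),np.sin(yaw),0]);u=np.array([0,0,1.]);z=np.cos(s)*d-np.sin(s)*u;x=-(np.sin(s)*d+np.cos(s)*u)
    return R.from_matrix(np.array([x,np.cross(z,x),z]).T)
def tool_in_lamp(al,ep,flip):
    z=np.array([np.cos(ep)*np.cos(al),np.cos(ep)*np.sin(al),-np.sin(ep)]);x=np.array([-np.sin(al),np.cos(al),0])*(1 if flip else -1)
    return R.from_matrix(np.array([x,np.cross(z,x),z]).T)
def pose(lp,Rl,g,T):
    r=Rl*T;return lp+Rl.apply([0,0,g])+r.apply([0,0,21]),r
E
cat > p1.py <<'E'
from plan import *
lp0=np.array([416.3,261,52.1]);lpf=np.array([583,-94.4,8])
g=88
for flip in(0,1):
 for ep in(0,20,35):
  for al in(-30,0,30):
    T=tool_in_lamp(np.radians(al),np.radians(ep),flip)
    a=ik(*pose(lp0,Rl_start(),g,T))
    row=[]
    for psi in(-15,11,37):
        b=ik(*pose(lpf,R.from_euler('z',psi,degrees=True),g,T));row.append((psi,len(b),b[0].round(2).tolist() if b else ''))
    print(flip,ep,al,len(a),a[0].round(2).tolist() if a else '',[x for x in row if x[1]])
E
time python3 p1.py
```

```text
0 0 -30 5 [-0.42, 1.0, -0.4, 1.54, 0.57, 1.25, -2.83] [(-15, 11, [-0.98, 1.6, 0.84, 2.28, 2.05, 0.82, 0.73]), (37, 10, [0.6, 1.41, -0.26, 2.41, 3.85, 1.94, 2.2])]
0 0 0 1 [-0.63, 0.83, 0.28, 1.83, -0.47, 0.66, -1.82] [(11, 2, [0.57, 1.38, -0.16, 2.38, 3.92, 1.92, 2.1])]
0 0 30 12 [0.05, 0.86, -0.42, 2.03, -0.88, 0.28, -1.18] [(-15, 7, [0.72, 1.37, -0.28, 2.34, 4.03, 1.71, 2.18]), (37, 6, [1.24, 1.59, -1.1, 1.69, -0.41, 0.82, 0.67])]
0 20 -30 5 [-0.42, 1.09, -0.23, 1.31, 0.21, 1.47, -2.54] [(-15, 6, [-0.71, 1.16, 0.57, 2.35, 2.27, 0.9, 0.99])]
0 20 0 4 [-0.39, 0.94, 0.04, 1.58, -0.33, 1.06, -1.92] [(37, 5, [1.18, 1.27, -0.89, 2.17, 4.2, 0.44, 2.07])]
0 20 30 0  [(-15, 8, [0.96, 1.24, -0.72, 2.41, 3.58, 1.09, 2.41]), (37, 4, [1.08, 1.23, -0.81, 1.78, -0.66, 0.74, 0.79])]
0 35 -30 6 [-0.71, 1.27, 0.61, 1.16, -0.48, 1.77, -1.98] [(-15, 7, [-0.76, 1.07, 0.82, 2.32, 2.76, 0.52, 0.73]), (37, 3, [1.0, 1.28, -1.15, 2.43, 2.8, 1.06, 2.86])]
0 35 0 3 [-0.54, 1.12, 0.46, 1.39, -0.67, 1.51, -1.63] [(11, 9, [-0.25, 1.2, 1.01, 2.43, 3.89, 1.68, 0.94]), (37, 13, [0.97, 0.99, -0.68, 2.16, 4.2, 0.41, 
[... 845 characters left out ...]
1.23, 1.32, -0.97, 2.17, 4.1, 0.36, -0.95])]
1 20 30 7 [0.46, 1.32, -1.21, 1.76, 0.64, 0.84, 0.61] [(-15, 10, [0.94, 1.23, -0.71, 2.42, 3.59, 1.11, -0.75])]
1 35 -30 7 [-0.7, 1.28, 0.6, 1.15, -0.48, 1.78, 1.16] [(-15, 15, [-0.93, 1.35, 1.23, 2.31, 3.62, 0.53, 2.88]), (37, 15, [0.93, 1.15, -0.97, 2.43, 2.94, 1.01, -0.51])]
1 35 0 10 [-0.07, 1.12, -0.49, 1.38, 0.02, 1.32, 0.91] [(11, 11, [0.47, 0.89, -0.16, 2.42, 3.56, 1.04, -1.35]), (37, 12, [1.24, 1.31, -1.21, 2.18, 2.41, 0.27, 0.59])]
1 35 30 9 [0.05, 1.09, -0.37, 1.55, -0.42, 1.12, 1.58] [(-15, 9, [1.11, 1.32, -1.21, 2.38, 2.77, 0.87, -0.07]), (37, 1, [0.71, 0.94, -0.26, 1.83, -1.04, 0.89, -2.12])]
real	5m13.476s
user	5m9.380s
sys	0m0.312s
```

```bash
cat > p2.py <<'E'
from plan import *
from scipy.spatial.transform import Slerp
def step(q,p,r):
    for _ in range(6):
        e=err(q,p,r)
        if np.abs(e).max()<2e-3:break
        J=np.array([(err(q+1e-4*np.eye(7)[i],p,r)-e)/1e-4 for i in range(7)]).T
        fixed=np.zeros(7,bool)
        for _ in range(3):
            Jm=J*~fixed;dq=-Jm.T@np.linalg.solve(Jm@Jm.T+1e-4*np.eye(6),e);n=q+dq;bad=((n<lo)|(n>hi))&~fixed
            if not bad.any():break
            fixed|=bad
        q=np.clip(q+np.clip(dq,-.25,.25),lo,hi)
    return q,np.abs(err(q,p,r)).max()
def run(q,wp,N):
    tot=[];E=0
    for (p0,r0),(p1,r1),n in zip(wp[:-1],wp[1:],N):
        sl=Slerp([0,1],R.concatenate([r0,r1]))
        for k in range(1,n+1):
            q,e=step(q,p0+(p1-p0)*k/n,sl(k/n));E=max(E,e)
        tot.append((q.round(2).tolist(),round(e,3)))
    return tot,E
if __name__=="__main__":
    q0=np.array([-.1938,.2779,-.3805,1.6972,.1053,1.1865,-2.1741]);s0=FK(q0,L)
    lp0=np.array([416.3,261,52.1]);lpf=np.array([583,-94.4,8]);g=88;up=np.array([0,0,1.])
    for flip in(1,0):
     for ep in(10,25):
      for al,psi in((-30,-12),(-30,-18),(30,34),(0,11)):
        T=tool_in_lamp(np.radians(al),np.radians(ep),flip);a,ra=pose(lp0,Rl_start(),g,T);b,rb=pose(lpf,R.from_euler('z',psi,degrees=True),g,T)
        t,E=run(q0,[s0,(a+80*up,ra),(a,ra),(a+130*up,ra),(b+130*up,rb),(b,rb)],[12,5,6,16,8])
        print(flip,ep,al,psi,"E",round(E,3),[x[1] for x in t],t[1][0],t[-1][0])
E
time timeout 200 python3 p2.py
```

```text
1 10 -30 -12 E 0.001 [np.float64(0.0), np.float64(0.001), np.float64(0.001), np.float64(0.0), np.float64(0.001)] [-0.16, 1.19, -0.88, 1.42, 0.76, 1.57, 0.14] [-0.09, 1.22, -0.34, 2.34, 2.12, 1.87, -1.72]
1 10 -30 -18 E 0.001 [np.float64(0.0), np.float64(0.001), np.float64(0.001), np.float64(0.0), np.float64(0.001)] [-0.16, 1.19, -0.88, 1.42, 0.76, 1.57, 0.14] [-0.14, 1.19, -0.32, 2.27, 1.99, 1.8, -1.71]
1 10 30 34 E 0.36 [np.float64(0.0), np.float64(0.001), np.float64(0.0), np.float64(0.351), np.float64(0.282)] [0.43, 1.17, -1.07, 1.91, 0.67, 0.56, 0.54] [1.25, 1.45, -1.2, 1.98, 0.37, 0.28, 2.86]
1 10 0 11 E 0.26 [np.float64(0.0), np.float64(0.001), np.float64(0.002), np.float64(0.162), np.float64(0.26)] [0.11, 1.07, -0.94, 1.7, 0.69, 1.02, 0.3] [0.72, 0.9, -0.59, 2.42, 3.37, 1.06, -1.05]
1 25 -30 -12 E 0.002 [np.float64(0.0), np.float64(0.001), np.float64(0.001), np.float64(0.0), np.float64(0.001)] [-0.11, 1.29, -0.92, 1.25, 0.62, 1.73, 0.22] [0.06, 1.06, -0.49, 2.36, 2.15, 1.6, -1.5]
1 25 -30 -18 E 0.002 [np.float64(0.0), np.float64(0.001), np.float64(0.001), np.float64(0.0), np.fl
[... 1471 characters left out ...]
1] [-1.08, 1.27, 1.2, 1.97, -0.08, 0.37, -2.87]
0 25 -30 -18 E 0.309 [np.float64(0.0), np.float64(0.001), np.float64(0.001), np.float64(0.223), np.float64(0.309)] [-0.4, 1.13, -0.22, 1.25, 0.15, 1.54, -2.51] [-1.06, 1.41, 1.19, 1.96, -0.24, 0.29, -2.88]
0 25 30 34 E 0.002 [np.float64(0.001), np.float64(0.001), np.float64(0.001), np.float64(0.0), np.float64(0.001)] [0.14, 1.04, -0.52, 1.69, -0.32, 0.85, -1.66] [1.2, 1.32, -1.07, 1.84, -0.2, 0.52, 0.34]
0 25 0 11 E 0.788 [np.float64(0.002), np.float64(0.001), np.float64(0.001), np.float64(0.619), np.float64(0.788)] [-0.16, 1.0, -0.34, 1.51, -0.04, 1.13, -2.17] [0.22, 0.46, -0.27, 2.04, 0.65, 0.36, -2.0]
real	0m9.598s
user	0m8.897s
sys	0m0.422s
```

>>> send_rows(
  motion=[
    [0.06,[0,0,0],[0,0,-0.18]],
    [0.055,[0,0,0],[0,0,-0.36]],
    [0.055,[0,0,0],[0,0,-0.54]],
    [0.055,[0,0,0],[0,0,-0.72]],
    [0.055,[0,0,0],[0,0,-0.9]],
  ],
)

```text
t: 12.12
tool_pos: [452.4, 208.0, 360.0]
orientation: [-2.964, 1.026, 0.004]
ft_force: [0.1, -0.2, -0.1]
gripper_width: 54.9
```

>>> send_rows(
  motion=[
    [0.055,[0,0,0],[0,0,-0.18]],
    [0.055,[0,0,0],[0,0,-0.36]],
    [0.055,[0,0,0],[0,0,-0.54]],
    [0.055,[0,0,0],[0,0,-0.72]],
    [0.055,[0,0,0],[0,0,-0.9]],
  ],
)

```text
t: 12.75
tool_pos: [452.4, 208.0, 360.0]
orientation: [-3.115, -0.366, -0.0]
ft_force: [0.1, -1.0, -0.2]
gripper_width: 55.3
```

```bash
cat > wp.py <<'E'
from plan import *
lp0=np.array([416.3,261,52.1]);lpf=np.array([583,-94.4,8.]);g=88;up=np.array([0,0,1.])
TL=tool_in_lamp(np.radians(-30),np.radians(20),1)
def posed(lp,Rl,depth=22):
    r=Rl*TL;return lp+Rl.apply([0,0,g])+r.apply([0,0,depth]),r
a,ra=posed(lp0,Rl_start())
def st():
    s=observe();print({k:np.round(s[k],3).tolist() for k in("t","joint_positions","tool_pos","orientation","ft_force","gripper_width")});return s
E
python3 - <<'E'
from wp import *
st();print("hover",go(a-ra.apply([0,0,90]),ra),a,ra.as_matrix().round(2).T.tolist())
E
```

```text
{'t': 12.75, 'joint_positions': [0.067, 0.327, -0.753, 1.69, 0.231, 1.215, -0.506], 'tool_pos': [452.447, 208.005, 360.027], 'orientation': [-3.115, -0.366, -0.0], 'ft_force': [0.103, -0.982, -0.194], 'gripper_width': 55.287}
hover (array([ 0.0966, -0.0364,  0.2677]), array([ 0.1167, -0.7294, -1.0147])) [489.83512639 234.44086733  23.97713273] [[0.12, 0.86, -0.5], [0.84, -0.36, -0.41], [-0.53, -0.36, -0.76]]
```

>>> send_rows(
  motion=[
    [0.042,[0.014,-0.005,0.038],[0.017,-0.104,-0.145]],
    [0.042,[0.028,-0.01,0.076],[0.033,-0.208,-0.29]],
    [0.042,[0.041,-0.016,0.115],[0.05,-0.313,-0.435]],
    [0.042,[0.055,-0.021,0.153],[0.067,-0.417,-0.58]],
    [0.042,[0.069,-0.026,0.191],[0.083,-0.521,-0.725]],
  ],
)

```text
t: 13.38
tool_pos: [514.9, 249.7, 167.6]
orientation: [-2.661, -1.409, 0.794]
ft_force: [0.2, 0.8, 1.5]
gripper_width: 41.4
```

>>> send_rows(
  motion=[
    [0.042,[0,0,0],[0,0,0]],
    [0.042,[0,0,0],[0,0,0]],
  ],
)

```text
t: 13.62
tool_pos: [513.4, 250.8, 170.0]
orientation: [-2.664, -1.405, 0.789]
ft_force: [0.2, 0.2, 1.2]
gripper_width: 42.0
```

Run:
```python
from wp import *
s=st();print("hover",go(a-ra.apply([0,0,90]),ra))
import json
S.append((s["joint_positions"],s["tool_pos"],0));x=fit(S).x;print(x.round(1),np.abs(fit(S).fun[:-10]).max())
```

```text
{'t': 13.625, 'joint_positions': [-0.135, 0.982, -0.783, 1.242, 0.444, 1.637, 0.07], 'tool_pos': [513.394, 250.793, 170.018], 'orientation': [-2.664, -1.405, 0.789], 'ft_force': [0.157, 0.242, 1.225], 'gripper_width': 41.951}
hover (array([0.0568, 0.0285, 0.0531]), array([ 0.0309, -0.2112, -0.2947]))
[ 3.344e+02  5.580e+02  3.818e+02  3.679e+02 -1.220e+01 -1.630e+01
  3.000e-01  5.000e-01 -8.000e-01  0.000e+00] 0.4173668863311377
```

```bash
cat >> kin2.py <<'E'
S.append(([-0.135,0.982,-0.783,1.242,0.444,1.637,0.07],(513.4,250.8,170.0),0))
E
cat > p3.py <<'E'
import sys
from wp import *; from p2 import run
s=observe();q0=np.array(s["joint_positions"]);s0=FK(q0,L);print(L.round(0),s0[0]-s["tool_pos"])
for al,psi,ep in((-30,-12,20),(-30,-12,10),(-30,-12,30),(-20,-15,25),(-30,-5,25),(-20,-5,30)):
    T=tool_in_lamp(np.radians(al),np.radians(ep),1)
    a_,r_=pose(lp0,Rl_start(),g,T);b,rb=pose(lpf,R.from_euler('z',psi,degrees=True),g,T)
    t,E=run(q0,[s0,(a_-r_.apply([0,0,80]),r_),(a_,r_),(a_+130*up,r_),(b+130*up,rb),(b,rb)],[8,5,6,16,8]);print(al,psi,ep,round(E,3),[x[1] for x in t],t[1][0],t[-1][0])
E
python3 p3.py
```

```text
[334. 557. 382. 367. -13. -16.   1.   1.  -1.  -0.] [-0.38470688  0.4176968   0.15343857]
-30 -12 20 0.166 [np.float64(0.001), np.float64(0.001), np.float64(0.001), np.float64(0.074), np.float64(0.001)] [-0.2, 1.24, -0.76, 1.2, 0.58, 1.67, 0.31] [-0.21, 1.15, -0.31, 2.38, 2.05, 1.64, -1.77]
-30 -12 10 0.247 [np.float64(0.0), np.float64(0.001), np.float64(0.001), np.float64(0.157), np.float64(0.001)] [-0.24, 1.17, -0.75, 1.33, 0.68, 1.55, 0.24] [-0.3, 1.29, -0.21, 2.34, 1.99, 1.79, -1.92]
-30 -12 30 0.002 [np.float64(0.001), np.float64(0.001), np.float64(0.001), np.float64(0.0), np.float64(0.001)] [-0.35, 1.23, -0.31, 1.07, 0.17, 1.69, 0.61] [-0.48, 1.0, 0.17, 2.4, 2.21, 1.05, -1.91]
-20 -15 25 0.257 [np.float64(0.001), np.float64(0.001), np.float64(0.001), np.float64(0.136), np.float64(0.257)] [-0.09, 1.24, -0.83, 1.24, 0.52, 1.58, 0.39] [0.13, 0.78, -0.5, 2.38, 2.14, 1.13, -1.28]
-30 -5 25 0.248 [np.float64(0.002), np.float64(0.001), np.float64(0.001), np.float64(0.127), np.float64(0.248)] [-0.19, 1.28, -0.77, 1.13, 0.54, 1.73, 0.34] [0.09, 0.79, -0.5, 2.37, 2.09, 1.15, -1.29]
-20 -5 30 0.314 [np.float64(0.001), np.float64(0.001), np.float64(0.001), np.float64(0.138), np.float64(0.314)] [-0.08, 1.28, -0.83, 1.17, 0.48, 1.65, 0.41] [0.21, 0.61, -0.6, 2.41, 2.08, 0.96, -1.07]
```

```bash
sed -i 's/g=88/g=82/; s/np.radians(20),1/np.radians(25),1/' wp.py
python3 - <<'E'
from wp import *
print(a,ra.as_matrix().round(2).T.tolist());print("hover",go(a-ra.apply([0,0,90]),ra))
E
```

```text
[482.46065998 236.41934913  25.60939818] [[0.12, 0.86, -0.5], [0.79, -0.39, -0.48], [-0.6, -0.33, -0.72]]
hover (array([0.0564, 0.0288, 0.0554]), array([ 0.1172, -0.224 , -0.2854]))
```

>>> send_rows(
  motion=[
    [0.042,[0.018,0.009,0.018],[0.039,-0.075,-0.095]],
    [0.042,[0.037,0.019,0.036],[0.078,-0.15,-0.19]],
    [0.042,[0.056,0.029,0.055],[0.117,-0.224,-0.285]],
    [0.042,[0.056,0.029,0.055],[0.117,-0.224,-0.285]],
    [0.042,[0.056,0.029,0.055],[0.117,-0.224,-0.285]],
  ],
)

```text
t: 14.25
tool_pos: [538.2, 266.2, 94.8]
orientation: [-2.281, -1.681, 1.115]
ft_force: [-0.6, -0.4, 1.0]
gripper_width: 42.6
```

Run:
```python
from wp import *
st();print("to depth16",go(a-ra.apply([0,0,6]),ra))
p=read_camera("wrist");q=read_camera("side")
W=p["img"].copy()
for z in(32,82,146):
    c=.9917;X=[lp0[0]+z*c*np.cos(-.214),lp0[1]+z*c*np.sin(-.214),52.1-z*.1288];u=proj(p,X);print(z,u.round());cv2.circle(W,tuple(int(i) for i in u),4,(255,0,255),-1)
u=proj(p,a);cv2.circle(W,tuple(int(i) for i in u),4,(255,255,0),-1)
cv2.imwrite("pics/w7.png",cv2.hconcat([cv2.resize(W,(440,330)),cv2.resize(q["img"][230:390,190:350],(330,330))]))
```

```text
{'t': 14.25, 'joint_positions': [-0.261, 1.268, -0.765, 0.871, 0.519, 1.942, 0.408], 'tool_pos': [538.153, 266.237, 94.764], 'orientation': [-2.281, -1.681, 1.115], 'ft_force': [-0.577, -0.362, 0.964], 'gripper_width': 42.564}
to depth16 (array([0.0016, 0.0005, 0.0877]), array([ 0.0044, -0.0038, -0.0015]))
32 [320. 178.]
82 [320. 245.]
146 [320. 338.]
```

View pics/w7.png

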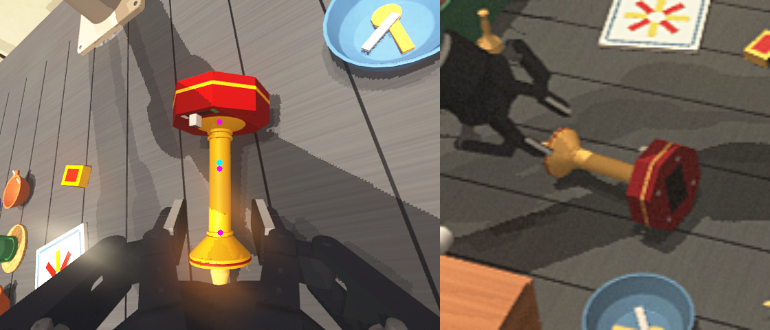

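The projected axis points (magenta) lie on the stem and the fingers straddle it. Advance and close.

>>> send_rows(
  motion=[
    [0.042,[0,0,0.03],[0,0,0]],
    [0.042,[0.001,0,0.06],[0.004,-0.004,0]],
    [0.042,[0.0015,0,0.08],[0.004,-0.004,0]],
    [0.042,[0.0015,0,0.09],[0.004,-0.004,0]],
    [0.042,[0.0015,0,0.09],[0.004,-0.004,0]],
  ],
)

```text
t: 14.98
tool_pos: [483.5, 236.8, 26.0]
orientation: [-2.274, -1.678, 1.129]
ft_force: [0.1, -0.1, 0.3]
gripper_width: 42.2
```

>>> send_rows(
  motion=[
    [0.03,[0,0,0],[0,0,0]],
    [0.02,[0,0,0],[0,0,0]],
    [0.01,[0,0,0],[0,0,0]],
    [0.01,[0,0,0],[0,0,0]],
  ],
  squeeze=70,
)

```text
t: 15.48
tool_pos: [483.6, 236.7, 26.4]
orientation: [-2.274, -1.679, 1.132]
ft_force: [1.6, -2.2, 6.4]
gripper_width: 18.6
```

Run:
```python
from wp import *
st();print(a,"off",ra.inv().apply(np.array(observe()["tool_pos"])-a))
```

```text
{'t': 15.475, 'joint_positions': [-0.196, 1.28, -0.765, 1.135, 0.53, 1.733, 0.329], 'tool_pos': [483.61, 236.746, 26.404], 'orientation': [-2.274, -1.679, 1.132], 'ft_force': [1.593, -2.203, 6.394], 'gripper_width': 18.622}
[482.46065998 236.41934913  25.60939818] off [ 0.026369    0.39716937 -1.3782916 ]
```

>>> send_rows(
  motion=[
    [0.01,[0,0,0],[0,0,0]],
    [0.01,[-0.004,-0.004,-0.006],[0,0,0]],
    [0.01,[-0.01,-0.01,-0.014],[0,0,0]],
    [0.01,[-0.02,-0.019,-0.029],[0,0,0]],
    [0.01,[-0.02,-0.019,-0.029],[0,0,0]],
  ],
  squeeze=90,
)

```text
t: 16.1
tool_pos: [484.1, 238.1, 66.6]
orientation: [-2.274, -1.68, 1.126]
ft_force: [-0.0, 0.3, -4.3]
gripper_width: 18.0
```

Run:
```python
from wp import *
st()
p=read_camera("wrist");q=read_camera("side")
cv2.imwrite("pics/w8.png",cv2.hconcat([p["img"][100:480,120:520],cv2.resize(q["img"][230:390,190:350],(380,380))]))
```

```text
{'t': 16.1, 'joint_positions': [-0.191, 1.229, -0.779, 1.139, 0.505, 1.772, 0.326], 'tool_pos': [484.067, 238.15, 66.575], 'orientation': [-2.274, -1.68, 1.126], 'ft_force': [-0.002, 0.297, -4.303], 'gripper_width': 17.994}
```

View pics/w8.png

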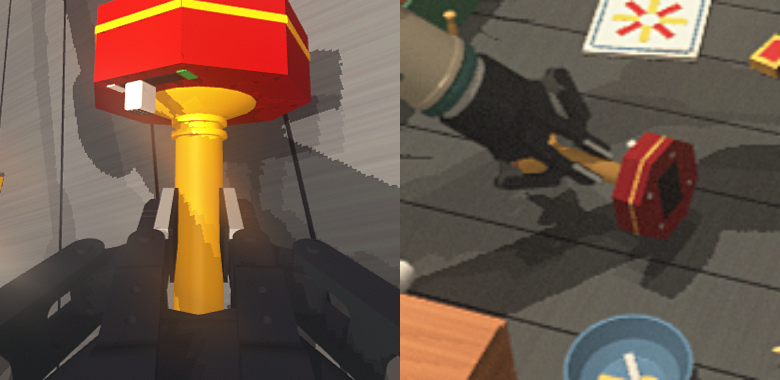

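The lamp is held (4.3 N, about its 4.1 N weight) and still in line. Now I'll plan the righting path.

```bash
cat > tr.py <<'E'
from wp import *
from scipy.spatial.transform import Slerp
b,rb=posed(lpf,R.from_euler('z',-12,degrees=True))
# depth actually held: grip depth 20.6
b=b-rb.apply([0,0,1.4])
def rows(target,rt,n,k=5,p=None,r=None):
    if p is None:p,r=tool()
    tv=(r.inv()*rt).as_rotvec();sl=Slerp([0,1],R.concatenate([r,rt]))
    return [[np.round(r.inv().apply((np.array(target)-p)*i/n)/1000,3).tolist(),np.round(tv*i/n,3).tolist()] for i in range(1,k+1)]
E
python3 - <<'E'
from tr import *; from p2 import run
s=observe();q0=np.array(s["joint_positions"]);p,r=FK(q0,L)
print("angle",np.degrees((r.inv()*rb).magnitude()),b)
for name,mid in (("direct",[]),("a",[(np.array([560,120,200]),.4)]),("b",[(np.array([600,60,190]),.5)]),("c",[(np.array([520,200,190]),.0),(np.array([620,0,190]),.6)])):
  for h in(50,90):
    w=[(p,r)];sl=Slerp([0,1],R.concatenate([r,rb]))
    for m,f in mid:w.append((m.astype(float),sl(f)))
    w+=[(b+h*up,rb),(b,rb)]
    t,E=run(q0,w,[10]*(len(w)-1));print(name,h,round(E,3),t[-1])
E
```

```text
angle 97.59694254518158 [ 596.87446961 -106.89262855   81.29406381]
direct 50 0.001 ([-0.23, 1.08, -0.23, 2.39, 2.08, 1.46, -1.76], np.float64(0.0))
direct 90 0.001 ([-0.2, 1.09, -0.28, 2.39, 2.08, 1.5, -1.73], np.float64(0.0))
a 50 0.001 ([-0.19, 1.09, -0.29, 2.39, 2.08, 1.51, -1.72], np.float64(0.0))
a 90 0.001 ([-0.18, 1.09, -0.31, 2.39, 2.08, 1.53, -1.72], np.float64(0.0))
b 50 0.002 ([-0.18, 1.09, -0.31, 2.39, 2.08, 1.52, -1.72], np.float64(0.0))
b 90 0.002 ([-0.17, 1.09, -0.32, 2.39, 2.07, 1.54, -1.71], np.float64(0.0))
c 50 0.0 ([-0.27, 1.08, -0.17, 2.39, 2.09, 1.42, -1.79], np.float64(0.0))
c 90 0.0 ([-0.27, 1.08, -0.18, 2.39, 2.09, 1.43, -1.78], np.float64(0.0))
```

Run:
```python
from tr import *
p,r=tool();sl=Slerp([0,1],R.concatenate([r,rb]))
A=(np.array([525,190,190.]),sl(.45));B=(np.array([600,30,190.]),sl(.9))
for x in rows(A[0],A[1],5):print(x)
print()
for x in rows(B[0],B[1],5,5,*A):print(x)
```

```text
[[-0.02, -0.002, -0.02], [-0.133, 0.033, 0.069]]
[[-0.039, -0.004, -0.04], [-0.266, 0.066, 0.139]]
[[-0.059, -0.006, -0.06], [-0.398, 0.099, 0.208]]
[[-0.079, -0.007, -0.08], [-0.531, 0.131, 0.277]]
[[-0.098, -0.009, -0.1], [-0.664, 0.164, 0.346]]

[[-0.018, 0.026, 0.015], [-0.133, 0.033, 0.069]]
[[-0.036, 0.052, 0.031], [-0.266, 0.066, 0.139]]
[[-0.054, 0.079, 0.046], [-0.398, 0.099, 0.208]]
[[-0.072, 0.105, 0.062], [-0.531, 0.131, 0.277]]
[[-0.09, 0.131, 0.077], [-0.664, 0.164, 0.346]]
```

>>> send_rows(
  motion=[
    [0.01,[-0.02,-0.002,-0.02],[-0.133,0.033,0.069]],
    [0.01,[-0.039,-0.004,-0.04],[-0.266,0.066,0.139]],
    [0.01,[-0.059,-0.006,-0.06],[-0.398,0.099,0.208]],
    [0.01,[-0.079,-0.007,-0.08],[-0.531,0.131,0.277]],
    [0.01,[-0.098,-0.009,-0.1],[-0.664,0.164,0.346]],
  ],
)

```text
t: 16.82
tool_pos: [524.9, 189.6, 190.6]
orientation: [2.303, 1.388, -0.314]
ft_force: [0.4, -0.4, -3.3]
gripper_width: 17.5
```

Run:
```python
from tr import *
st();p,r=tool();print("left",np.degrees((r.inv()*rb).magnitude()))
sl=Slerp([0,1],R.concatenate([r,rb]))
for x in rows([600,30,190],sl(.82),5):print(x)
```

```text
{'t': 16.825, 'joint_positions': [-0.263, 0.758, -0.687, 1.627, 0.786, 1.41, -0.146], 'tool_pos': [524.908, 189.627, 190.56], 'orientation': [2.303, 1.388, -0.314], 'ft_force': [0.43, -0.368, -3.26], 'gripper_width': 17.459}
left 53.54669807099847
[[-0.018, 0.026, 0.016], [-0.133, 0.033, 0.069]]
[[-0.036, 0.052, 0.031], [-0.265, 0.066, 0.139]]
[[-0.054, 0.078, 0.047], [-0.398, 0.099, 0.208]]
[[-0.071, 0.105, 0.062], [-0.531, 0.132, 0.277]]
[[-0.089, 0.131, 0.078], [-0.663, 0.165, 0.346]]
```

>>> send_rows(
  motion=[
    [0.01,[-0.018,0.026,0.016],[-0.133,0.033,0.069]],
    [0.01,[-0.036,0.052,0.031],[-0.265,0.066,0.139]],
    [0.01,[-0.054,0.078,0.047],[-0.398,0.099,0.208]],
    [0.01,[-0.071,0.105,0.062],[-0.531,0.132,0.277]],
    [0.01,[-0.089,0.131,0.078],[-0.663,0.165,0.346]],
  ],
)

```text
t: 17.45
tool_pos: [600.5, 30.1, 188.8]
orientation: [1.967, 0.937, 0.398]
ft_force: [0.9, -2.6, -3.9]
gripper_width: 18.1
```

Run:
```python
from tr import *
st();p,r=tool();print("left",np.degrees((r.inv()*rb).magnitude()))
for x in rows(b+[0,0,50],rb,5):print(x)
```

```text
{'t': 17.45, 'joint_positions': [-0.39, 0.725, -0.364, 2.189, 1.583, 1.21, -1.164], 'tool_pos': [600.482, 30.064, 188.808], 'orientation': [1.967, 0.937, 0.398], 'ft_force': [0.903, -2.567, -3.896], 'gripper_width': 18.087}
left 9.672276021982261
[[-0.02, -0.001, 0.022], [-0.029, 0.007, 0.015]]
[[-0.04, -0.003, 0.044], [-0.059, 0.014, 0.03]]
[[-0.06, -0.004, 0.066], [-0.088, 0.021, 0.045]]
[[-0.08, -0.005, 0.088], [-0.118, 0.028, 0.061]]
[[-0.1, -0.006, 0.11], [-0.147, 0.035, 0.076]]
```

>>> send_rows(
  motion=[
    [0.01,[-0.02,-0.001,0.022],[-0.029,0.007,0.015]],
    [0.01,[-0.04,-0.003,0.044],[-0.059,0.014,0.03]],
    [0.01,[-0.06,-0.004,0.066],[-0.088,0.021,0.045]],
    [0.01,[-0.08,-0.005,0.088],[-0.118,0.028,0.061]],
    [0.01,[-0.1,-0.006,0.11],[-0.147,0.035,0.076]],
  ],
)

```text
t: 18.08
tool_pos: [596.6, -106.9, 130.5]
orientation: [1.873, 0.836, 0.528]
ft_force: [0.8, -0.9, -4.2]
gripper_width: 17.8
```

>>> send_rows(
  motion=[
    [0.01,[0,0,0],[0,0,0]],
    [0.01,[0,0,0],[0,0,0]],
  ],
)

```text
t: 18.32
tool_pos: [597.1, -105.8, 131.0]
orientation: [1.873, 0.836, 0.528]
ft_force: [-0.7, 0.7, -3.5]
gripper_width: 17.6
```

Run:
```python
from tr import *
st();p,r=tool();print("left",np.degrees((r.inv()*rb).magnitude()),p-b)
Rl=r*TL.inv();gp=p-r.apply([0,0,20.6]);org=gp-Rl.apply([0,0,82]);print("lamp est",org,np.degrees(Rl.as_rotvec()))
c=read_camera("scene");q=read_camera("side");w=read_camera("wrist")
out=[]
for X in(c,q):
    I=X["img"].copy()
    for z in(0,32,146,208):
        u=proj(X,org+Rl.apply([0,0,z]));cv2.circle(I,tuple(int(i) for i in u),1,(255,0,255),-1)
    u=proj(X,org+Rl.apply([0,0,100])).astype(int);out.append(cv2.resize(I[u[1]-65:u[1]+65,u[0]-65:u[0]+65],(390,390),interpolation=cv2.INTER_CUBIC))
cv2.imwrite("pics/w9.png",cv2.hconcat(out))
```

```text
{'t': 18.325, 'joint_positions': [-0.243, 0.958, -0.232, 2.419, 2.045, 1.399, -1.687], 'tool_pos': [597.104, -105.834, 131.028], 'orientation': [1.873, 0.836, 0.528], 'ft_force': [-0.685, 0.709, -3.534], 'gripper_width': 17.638}
left 0.2555119199100627 [ 0.22923387  1.05816338 49.73423979]
lamp est [582.90318542 -93.29308621  57.80504524] [  0.01966591   0.25203175 -11.95983962]
```

View pics/w9.png

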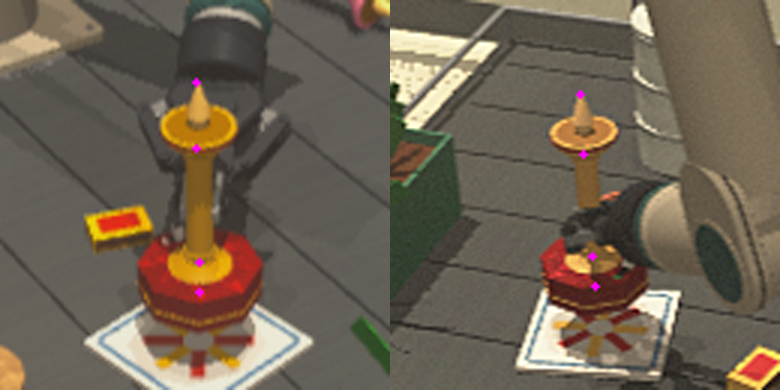

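The lamp is upright over the tile with its axis matching the estimate. Lower gently.

>>> send_rows(
  motion=[
    [0.01,[0,-0.013,0.006],[0,0,0]],
    [0.01,[0,-0.027,0.0125],[0,0,0]],
    [0.01,[0,-0.036,0.017],[0,0,0]],
    [0.01,[0,-0.0415,0.0195],[0,0,0]],
    [0.01,[0,-0.0435,0.0203],[0,0,0]],
  ],
)

```text
t: 19.1
tool_pos: [596.9, -106.6, 83.6]
orientation: [1.871, 0.835, 0.528]
ft_force: [-0.7, 0.2, -2.3]
gripper_width: 17.9
```

>>> send_rows(
  motion=[
    [0.01,[0,-0.001,0.0005],[0,0,0]],
    [0.01,[0,-0.002,0.001],[0,0,0]],
    [0.01,[0,-0.002,0.001],[0,0,0]],
  ],
)

```text
t: 19.48
tool_pos: [597.0, -106.9, 81.6]
orientation: [1.872, 0.835, 0.527]
ft_force: [-0.6, -0.3, -3.4]
gripper_width: 18.0
```

Run:
```python
from tr import *
st();p,r=tool();Rl=r*TL.inv();gp=p-r.apply([0,0,20.6]);print("lamp est",gp-Rl.apply([0,0,82]),np.degrees(Rl.as_rotvec()),observe()["moment"])
```

```text
{'t': 19.475, 'joint_positions': [-0.245, 1.086, -0.22, 2.395, 2.082, 1.46, -1.771], 'tool_pos': [596.952, -106.92, 81.622], 'orientation': [1.872, 0.835, 0.527], 'ft_force': [-0.641, -0.294, -3.401], 'gripper_width': 17.987}
lamp est [582.85489097 -94.47175931   8.36335669] [ -0.05438273   0.1713135  -12.00880375] [1.17683304 1.29166734 0.00977719]
```

Not yet in contact (the full weight is still on the tool). A little lower in small steps.

>>> send_rows(
  motion=[
    [0.01,[0,-0.001,0.0004],[0,0,0]],
    [0.01,[0,-0.0018,0.0008],[0,0,0]],
    [0.01,[0,-0.0018,0.0008],[0,0,0]],
  ],
)

```text
t: 19.85
tool_pos: [596.9, -106.9, 79.5]
orientation: [1.871, 0.835, 0.527]
ft_force: [-0.3, -0.6, -3.4]
gripper_width: 18.1
```

>>> send_rows(
  motion=[
    [0.01,[0,0,0],[0,0,0]],
  ],
)

```text
t: 19.98
tool_pos: [596.9, -106.9, 79.5]
orientation: [1.872, 0.835, 0.527]
ft_force: [0.1, 0.0, -4.2]
gripper_width: 17.5
```

>>> send_rows(
  motion=[
    [0.01,[0,-0.001,0.0004],[0,0,0]],
    [0.01,[0,-0.0018,0.0008],[0,0,0]],
    [0.01,[0,-0.0018,0.0008],[0,0,0]],
  ],
)

```text
t: 20.35
tool_pos: [597.1, -107.3, 79.4]
orientation: [1.868, 0.833, 0.529]
ft_force: [-4.4, 2.2, 6.1]
gripper_width: 18.1
```

>>> send_rows(
  motion=[
    [0.01,[0,-0.001,0.0004],[0,0,0]],
    [0.01,[0,-0.0018,0.0008],[0,0,0]],
    [0.01,[0,-0.0018,0.0008],[0,0,0]],
  ],
)

```text
t: 20.72
tool_pos: [597.4, -107.6, 79.5]
orientation: [1.864, 0.832, 0.53]
ft_force: [-7.7, 4.8, 13.7]
gripper_width: 18.0
```

>>> send_rows(
  motion=[
    [0.01,[0,0.0018,-0.0008],[0,0,0]],
    [0.01,[0,0.0018,-0.0008],[0,0,0]],
    [0.024,[0,0.0018,-0.0008],[0,0,0]],
    [0.035,[0,0.0018,-0.0008],[0,0,0]],
    [0.055,[0,0.0018,-0.0008],[0,0,0]],
  ],
)

```text
t: 21.35
tool_pos: [596.8, -106.8, 77.2]
orientation: [1.872, 0.835, 0.527]
ft_force: [0.4, 0.9, 0.1]
gripper_width: 52.1
```

>>> send_rows(
  motion=[
    [0.055,[0,0,-0.01],[0,0,0]],
    [0.055,[0,0,-0.04],[0,0,0]],
    [0.055,[0,0,-0.08],[0,0,0]],
    [0.055,[0,0,-0.12],[0,0,0]],
    [0.055,[0,0,-0.12],[0,0,0]],
  ],
)

```text
t: 21.98
tool_pos: [525.0, -24.5, 125.7]
orientation: [1.879, 0.831, 0.517]
ft_force: [1.6, -2.2, -2.0]
gripper_width: 55.2
```

Run:
```python
from tr import *
import pickle
st()
c=read_camera("scene");q=read_camera("side");w=read_camera("wrist");pickle.dump((c,q,w),open("after.pkl","wb"))
Rl=R.from_euler('z',-12,degrees=True);org=np.array([583,-94.4,8.])
for n,X in(("s",c),("d",q),("w",w)):
    for z in(32,146,208):print(n,z,proj(X,org+Rl.apply([0,0,z])).round(1))
    print("switch off",proj(X,org+Rl.apply([-38,-5,43.5])).round(1))
    for k in("lamp","switch_top","cup"):
        for d in trace(X,k)[:2]:
            print(n,k,round(d["confidence"],2),np.round(d["box"],1))
I=[]
for X in(c,q):
    u=proj(X,org+[0,0,70]).astype(int);I.append(cv2.resize(X["img"][u[1]-60:u[1]+60,u[0]-60:u[0]+60],(300,300),interpolation=cv2.INTER_CUBIC))
W=cv2.resize(w["img"],(400,300))
cv2.imwrite("pics/w10.png",cv2.vconcat([cv2.hconcat([I[0],I[1]]),cv2.copyMakeBorder(W,0,0,0,200,cv2.BORDER_CONSTANT)]))
```

```text
{'t': 21.975, 'joint_positions': [-0.121, 1.189, -0.907, 2.467, 1.695, 1.982, -1.7], 'tool_pos': [525.014, -24.491, 125.713], 'orientation': [1.879, 0.831, 0.517], 'ft_force': [1.592, -2.152, -2.003], 'gripper_width': 55.178}
s 32 [317.9 281.9]
s 146 [317.4 245.8]
s 208 [317.2 224.7]
switch off [310.6 270.1]
s lamp 0.96 [318.1 267.3  43.6  80.6]
s lamp 0.71 [366.5 176.1  33.3  19. ]
s cup 0.7 [239.2 298.   27.5  32.4]
d 32 [293.5 228.8]
d 146 [291.1 195.7]
d 208 [289.7 176.4]
switch off [305.2 228.3]
d lamp 0.95 [295.3 214.7  31.2  72.2]
d lamp 0.68 [399.  371.1 100.7  48.2]
w 32 [303.1 181.1]
w 146 [301.3 327.1]
w 208 [300.1 414.7]
switch off [267.9 182.9]
w lamp 0.83 [306.4 260.8 130.7 300.4]
w switch_top 0.73 [272.1 176.6  16.8  20.4]
w switch_top 0.39 [218.3 200.8  55.8  31.2]
w cup 0.81 [123.  197.8  67.3  71.4]
```

View pics/w10.png

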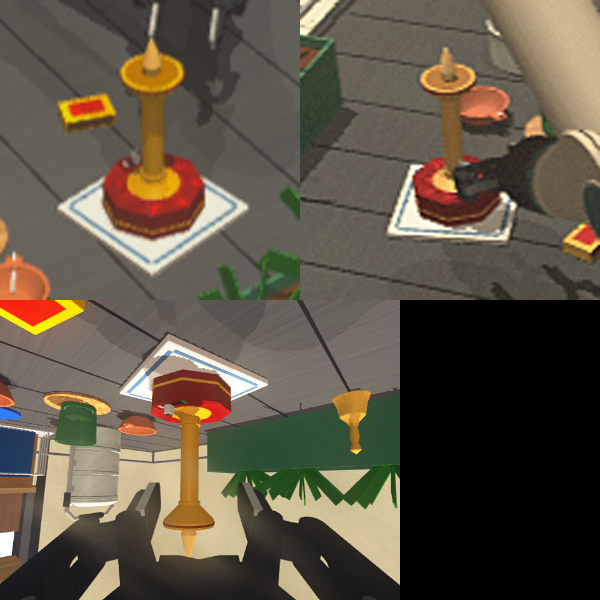

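The lamp stands upright in the middle of the tile with the switch towards the robot. Next I'll check which tilted poses for the switch are reachable.

```bash
cat > sw.py <<'E'
from tr import *
psi=np.radians(-12);org=np.array([583,-94.4,8.]);RL=R.from_euler('z',psi)
def swpose(phi,ep,flip,ylamp,rlamp=-36,z=50):
    T=tool_in_lamp(phi-psi,ep,flip);o=org+RL.apply([rlamp,ylamp,0]);o[2]=z;return o,RL*T
E
python3 - <<'E'
from sw import *; from p2 import run
s=observe();q0=np.clip(s["joint_positions"],lo,hi);p,r=FK(q0,L)
for flip in(1,0):
 for ph in(-12,-30,-45,5):
  for ep in(40,50,60):
    c,rc=swpose(np.radians(ph),np.radians(ep),flip,-5)
    back=c-rc.apply([0,0,90]);
    t,E=run(q0,[(p,r),(np.array([470,-40,190.]),r),(back+[0,0,20],rc),(c,rc)],[8,14,10]);print(flip,ph,ep,round(E,3),[x[1] for x in t],t[-1][0])
E
```

```text
1 -12 40 0.448 [np.float64(0.148), np.float64(0.448), np.float64(0.404)] [-0.2, 1.15, -0.9, 2.43, 1.72, 1.94, -1.38]
1 -12 50 0.464 [np.float64(0.148), np.float64(0.464), np.float64(0.419)] [-0.19, 1.15, -0.9, 2.43, 1.72, 1.94, -1.35]
1 -12 60 0.425 [np.float64(0.148), np.float64(0.382), np.float64(0.372)] [0.17, 0.87, -0.9, 2.43, 1.82, 1.44, -0.9]
1 -30 40 0.302 [np.float64(0.148), np.float64(0.243), np.float64(0.302)] [-0.17, 1.15, -0.9, 2.43, 1.67, 1.94, -1.56]
1 -30 50 0.414 [np.float64(0.148), np.float64(0.412), np.float64(0.414)] [-0.15, 1.15, -0.9, 2.43, 1.68, 1.94, -1.53]
1 -30 60 0.444 [np.float64(0.148), np.float64(0.005), np.float64(0.0)] [0.52, 0.91, -0.91, 2.35, 1.97, 1.02, -0.86]
1 -45 40 0.258 [np.float64(0.148), np.float64(0.258), np.float64(0.0)] [0.32, 1.31, -1.13, 2.41, 1.96, 1.92, -1.3]
1 -45 50 0.373 [np.float64(0.148), np.float64(0.002), np.float64(0.0)] [0.35, 1.06, -0.98, 2.36, 1.89, 1.44, -1.2]
1 -45 60 0.36 [np.float64(0.148), np.float64(0.0), np.float64(0.0)] [0.44, 0.94, -0.93, 2.27, 1.78, 1.13, -0.99]
1 5 40 0.649 [np.float64(0.148), np.float64(0.649), np
[... 979 characters left out ...]
89]
0 -45 40 1.574 [np.float64(0.148), np.float64(1.555), np.float64(1.574)] [-0.39, 0.63, -0.4, 2.43, 1.27, 1.27, -2.86]
0 -45 50 0.533 [np.float64(0.148), np.float64(0.367), np.float64(0.533)] [0.36, 0.68, -0.57, 1.83, 0.79, 0.92, -2.76]
0 -45 60 0.173 [np.float64(0.148), np.float64(0.103), np.float64(0.173)] [-0.38, 0.74, 0.36, 2.0, 0.39, 0.39, -2.86]
0 5 40 0.403 [np.float64(0.148), np.float64(0.386), np.float64(0.403)] [1.3, 0.77, -1.15, 2.43, 1.62, 0.28, -2.46]
0 5 50 0.36 [np.float64(0.148), np.float64(0.227), np.float64(0.255)] [1.33, 1.3, -1.15, 2.43, 2.44, 0.64, -2.73]
0 5 60 0.268 [np.float64(0.148), np.float64(0.043), np.float64(0.069)] [0.98, 1.04, -1.18, 2.26, 1.88, 0.73, -2.9]
```

Run:
```python
from sw import *; from p2 import run
s=observe();q0=np.clip(s["joint_positions"],lo,hi);p,r=FK(q0,L)
for ph,ep in((-30,60),(-25,60),(-30,55),(-20,62)):
    c,rc=swpose(np.radians(ph),np.radians(ep),1,-5);back=c-rc.apply([0,0,90])+[0,0,20]
    for m in([],[(np.array([510,10,220.]),rc)],[(np.array([520,20,160.]),rc)]):
        t,E=run(q0,[(p,r)]+m+[(back,rc),(c,rc)],[12]*(2+len(m)));print(ph,ep,len(m),round(E,3),[x[1] for x in t],t[0][0],t[-1][0])
```

```text
-30 60 0 0.36 [np.float64(0.0), np.float64(0.0)] [0.54, 0.64, -1.01, 2.39, 1.69, 0.89, -0.73] [0.51, 0.91, -0.91, 2.35, 1.97, 1.02, -0.86]
-30 60 1 0.35 [np.float64(0.0), np.float64(0.0), np.float64(0.0)] [0.45, 0.5, -1.12, 2.27, 1.35, 0.93, -0.56] [0.52, 0.91, -0.91, 2.35, 1.97, 1.02, -0.86]
-30 60 1 0.363 [np.float64(0.0), np.float64(0.0), np.float64(0.0)] [0.4, 0.73, -1.19, 2.31, 1.53, 1.12, -0.76] [0.58, 0.98, -1.04, 2.35, 1.94, 1.13, -0.8]
-25 60 0 0.4 [np.float64(0.248), np.float64(0.0)] [0.15, 0.91, -0.9, 2.43, 1.79, 1.44, -1.1] [0.56, 0.92, -0.93, 2.37, 2.03, 1.0, -0.79]
-25 60 1 0.374 [np.float64(0.0), np.float64(0.0), np.float64(0.0)] [0.53, 0.52, -1.2, 2.3, 1.4, 0.93, -0.5] [0.59, 0.95, -0.98, 2.37, 2.01, 1.04, -0.76]
-25 60 1 0.366 [np.float64(0.001), np.float64(0.0), np.float64(0.0)] [0.42, 0.69, -1.15, 2.34, 1.58, 1.04, -0.71] [0.6, 0.96, -1.01, 2.37, 2.0, 1.07, -0.74]
-30 55 0 0.383 [np.float64(0.372), np.float64(0.217)] [-0.02, 0.94, -0.9, 2.43, 1.66, 1.69, -1.3] [0.27, 1.24, -0.9, 2.43, 2.11, 1.69, -1.22]
-30 55 1 0.362 [np.float64(0.001), np.float64(0.028), np.float64(0.0)] [0.39, 0.54, -1.15, 2.34, 1.47, 1.04, -0.74] [0.55, 1.04, -1.06, 2.41, 2.03, 1.3, -0.91]
-30 55 1 0.354 [np.float64(0.0), np.float64(0.029), np.float64(0.0)] [0.26, 0.67, -1.03, 2.37, 1.63, 1.09, -0.93] [0.52, 1.01, -1.0, 2.41, 2.05, 1.24, -0.95]
-20 62 0 0.414 [np.float64(0.278), np.float64(0.0)] [0.16, 0.93, -0.9, 2.43, 1.82, 1.44, -1.02] [0.63, 0.93, -0.97, 2.35, 2.01, 0.94, -0.63]
-20 62 1 0.34 [np.float64(0.0), np.float64(0.0), np.float64(0.0)] [0.59, 0.5, -1.2, 2.29, 1.37, 0.84, -0.35] [0.64, 0.93, -0.99, 2.35, 2.01, 0.95, -0.62]
-20 62 1 0.384 [np.float64(0.0), np.float64(0.0), np.float64(0.0)] [0.46, 0.66, -1.13, 2.33, 1.58, 0.93, -0.58] [0.65, 0.94, -1.0, 2.35, 2.0, 0.96, -0.62]
```

```bash
cat >> sw.py <<'E'
PH,EP=np.radians(-25),np.radians(60)
E
python3 - <<'E'
from sw import *
c,rc=swpose(PH,EP,1,-5);st()
for x in rows([510,10,220],rc,6):print(x)
E
```

```text
{'t': 22.575, 'joint_positions': [-0.122, 1.187, -0.896, 2.467, 1.698, 1.981, -1.701], 'tool_pos': [526.304, -27.134, 126.979], 'orientation': [1.872, 0.827, 0.516], 'ft_force': [-0.377, -0.342, 1.184], 'gripper_width': 54.821}
[[0.003, 0.011, -0.012], [0.101, 0.039, -0.034]]
[[0.005, 0.023, -0.024], [0.201, 0.078, -0.068]]
[[0.008, 0.034, -0.037], [0.302, 0.118, -0.103]]
[[0.01, 0.046, -0.049], [0.403, 0.157, -0.137]]
[[0.013, 0.057, -0.061], [0.503, 0.196, -0.171]]
```

>>> send_rows(
  motion=[
    [0.05,[0.003,0.011,-0.012],[0.101,0.039,-0.034]],
    [0.04,[0.005,0.023,-0.024],[0.201,0.078,-0.068]],
    [0.026,[0.008,0.034,-0.037],[0.302,0.118,-0.103]],
    [0.026,[0.01,0.046,-0.049],[0.403,0.157,-0.137]],
    [0.026,[0.013,0.057,-0.061],[0.503,0.196,-0.171]],
  ],
  squeeze=20,
)

```text
t: 23.2
tool_pos: [511.6, 3.5, 204.7]
orientation: [2.198, 1.335, 0.411]
ft_force: [0.1, -1.6, -0.6]
gripper_width: 25.9
```

Run:
```python
from sw import *; from p2 import run
c,rc=swpose(PH,EP,1,-5);s=st();p,r=tool();print(np.degrees((r.inv()*rc).magnitude()))
q0=np.clip(s["joint_positions"],lo,hi);back=c-rc.apply([0,0,90])+[0,0,20]
t,E=run(q0,[(p,r),(back,rc),(c,rc)],[10,10]);print(E,t)
for x in rows(back,rc,5):print(x)
```

```text
{'t': 23.2, 'joint_positions': [0.428, 0.624, -1.232, 2.38, 1.545, 1.137, -0.776], 'tool_pos': [511.607, 3.539, 204.723], 'orientation': [2.198, 1.335, 0.411], 'ft_force': [0.068, -1.588, -0.614], 'gripper_width': 25.94}
6.292332677246837
0.0005742347315842266 [([0.67, 0.71, -1.18, 2.42, 1.72, 0.97, -0.63], np.float64(0.0)), ([0.62, 0.98, -1.04, 2.37, 1.99, 1.09, -0.73], np.float64(0.0))]
[[-0.014, -0.002, 0.013], [0.02, 0.008, -0.006]]
[[-0.028, -0.004, 0.026], [0.039, 0.015, -0.013]]
[[-0.042, -0.005, 0.039], [0.059, 0.023, -0.019]]
[[-0.055, -0.007, 0.052], [0.078, 0.031, -0.025]]
[[-0.069, -0.009, 0.065], [0.098, 0.038, -0.032]]
```

>>> send_rows(
  motion=[
    [0.026,[-0.014,-0.002,0.013],[0.02,0.008,-0.006]],
    [0.026,[-0.028,-0.004,0.026],[0.039,0.015,-0.013]],
    [0.026,[-0.042,-0.005,0.039],[0.059,0.023,-0.019]],
    [0.026,[-0.055,-0.007,0.052],[0.078,0.031,-0.025]],
    [0.026,[-0.069,-0.009,0.065],[0.098,0.038,-0.032]],
  ],
)

```text
t: 23.82
tool_pos: [506.6, -72.9, 146.7]
orientation: [2.255, 1.433, 0.385]
ft_force: [1.2, 0.1, 0.3]
gripper_width: 25.9
```

>>> send_rows(
  motion=[
    [0.026,[0,0,0],[0,0,0]],
    [0.026,[0,0,0],[0,0,0]],
  ],
)

```text
t: 24.08
tool_pos: [507.2, -71.4, 147.4]
orientation: [2.255, 1.433, 0.387]
ft_force: [0.1, -0.1, 0.1]
gripper_width: 26.0
```

Run:
```python
from sw import *
c,rc=swpose(PH,EP,1,-5);s=st();p,r=tool()
w=read_camera("wrist")
for d in trace(w,"switch_top")[:2]:print("sw",round(d["confidence"],2),np.round(d["box"],1))
for z in(51.5,46):print(proj(w,org+RL.apply([-38,-5,z-8])).round(1),[onz(w,d["box"][:2],z).round(1) for d in trace(w,"switch_top")[:1]])
for n,P in(("tcp",p),("c",c),("stem",org+[0,0,32]),("stem146",org+[0,0,146]),("fl",p+r.apply([13,0,0])),("fr",p+r.apply([-13,0,0]))):print(n,proj(w,P).round(1))
I=w["img"];cv2.imwrite("pics/w11.png",I)
```

```text
{'t': 24.075, 'joint_positions': [0.675, 0.732, -1.202, 2.424, 1.726, 1.007, -0.651], 'tool_pos': [507.177, -71.382, 147.422], 'orientation': [2.255, 1.433, 0.387], 'ft_force': [0.123, -0.064, 0.132], 'gripper_width': 26.004}
sw 0.57 [317.4 214.4  13.7  20.4]
[314.2 218.7] [array([541.7, -87.1,  51.5])]
[314.3 214. ] [array([546.2, -89.3,  46. ])]
tcp [316.7 287.1]
c [314.8 219.2]
stem [329.8 239.3]
stem146 [334.  364.4]
fl [342.1 287.1]
fr [291.2 287.1]
```

View pics/w11.png

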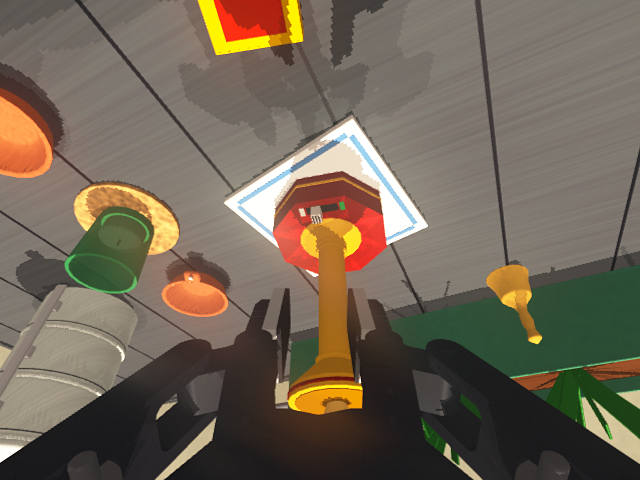

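The knob is at (316,214), at the off end, with the green mark at (340,206). The prediction was (314,218), so I'll shift the lamp estimate by (+1,+2) mm and descend astride the knob.

```bash
sed -i 's/org=np.array(\[583,-94.4,8.\])/org=np.array([584,-92.4,8.])/' sw.py
python3 - <<'E'
from sw import *
c,rc=swpose(PH,EP,1,-5,z=48);p,r=tool()
for x in rows(c-rc.apply([0,0,20]),rc,4,4):print(x)
print(go(c,rc))
print("push dir in tool",rc.inv().apply(RL.apply([0,1,0])).round(3))
E
```

```text
[[0.0, -0.003, 0.022], [0.001, -0.0, -0.0]]
[[0.0, -0.006, 0.044], [0.002, -0.0, -0.001]]
[[0.0, -0.009, 0.066], [0.002, -0.0, -0.001]]
[[0.0, -0.011, 0.088], [0.003, -0.0, -0.001]]
(array([ 1.000e-04, -1.150e-02,  1.084e-01]), array([ 0.0031, -0.0002, -0.0012]))
push dir in tool [ 0.974 -0.195 -0.112]
```

>>> send_rows(
  motion=[
    [0.026,[0,-0.003,0.022],[0,0,0]],
    [0.026,[0,-0.006,0.044],[0,0,0]],
    [0.026,[0,-0.009,0.066],[0,0,0]],
    [0.026,[0,-0.0115,0.085],[0,0,0]],
    [0.026,[0,-0.0115,0.085],[0,0,0]],
  ],
)

```text
t: 24.9
tool_pos: [536.3, -85.4, 66.7]
orientation: [2.257, 1.434, 0.385]
ft_force: [-0.1, 0.8, -0.4]
gripper_width: 26.2
```

Run:
```python
from sw import *
c,rc=swpose(PH,EP,1,-5,z=48);st();print(go(c,rc))
w=read_camera("wrist")
for d in trace(w,"switch_top")[:2]:print("sw",round(d["confidence"],2),np.round(d["box"],1),[onz(w,d["box"][:2],z).round(1) for z in(46,51)])
p,r=tool()
for n,P in(("tcp",p),("nom",org+RL.apply([-38,-5,40])),("fl",p+r.apply([13,0,0])),("fr",p+r.apply([-13,0,0]))):print(n,proj(w,P).round(1))
cv2.imwrite("pics/w12.png",cv2.resize(w["img"][140:360,200:440],(720,600)))
```

```text
{'t': 24.9, 'joint_positions': [0.62, 0.951, -1.083, 2.402, 1.951, 1.112, -0.742], 'tool_pos': [536.337, -85.439, 66.74], 'orientation': [2.257, 1.434, 0.385], 'ft_force': [-0.079, 0.761, -0.382], 'gripper_width': 26.17}
(array([0.0009, 0.0012, 0.0223]), array([ 0.0002,  0.001 , -0.0023]))
sw 0.59 [316.1 268.4  19.9  27.6] [array([545.9, -90.3,  46. ]), array([540.2, -87.6,  51. ])]
sw 0.23 [336.4 309.4 152.8 209.2] [array([591. , -96.8,  46. ]), array([583.6, -93.8,  51. ])]
tcp [317.3 289.7]
nom [317.5 270.6]
fl [342.9 289.7]
fr [291.8 289.7]
```

View pics/w12.png

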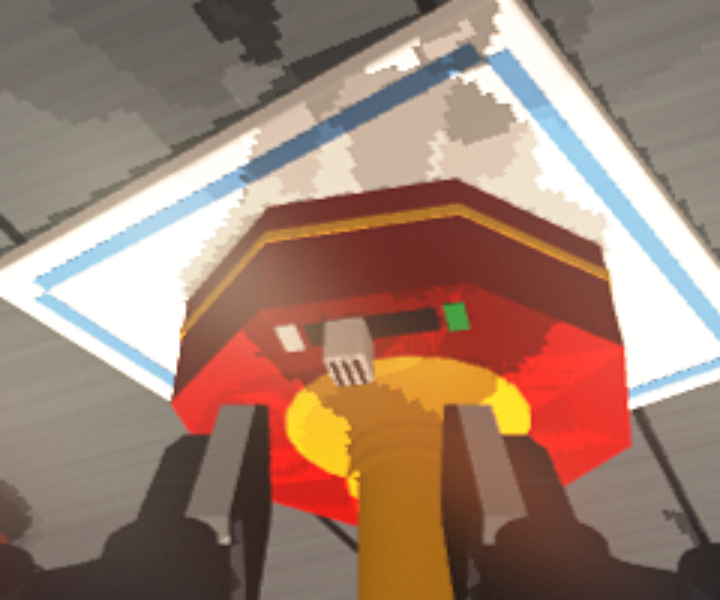

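The knob is midway between the fingers. Go down the last 22 mm, then slide towards the green mark.

>>> send_rows(
  motion=[
    [0.026,[0,0.001,0.009],[0,0,0]],
    [0.026,[0.0005,0.001,0.017],[0,0,0]],
    [0.026,[0.0005,0.001,0.021],[0,0,0]],
    [0.026,[0.0005,0.001,0.021],[0,0,0]],
  ],
)

```text
t: 25.5
tool_pos: [547.1, -90.3, 49.7]
orientation: [2.256, 1.433, 0.386]
ft_force: [0.1, 0.1, 0.1]
gripper_width: 26.0
```

>>> send_rows(
  motion=[
    [0.026,[0.004,-0.0008,-0.0004],[0,0,0]],
    [0.026,[0.008,-0.0016,-0.0009],[0,0,0]],
    [0.026,[0.012,-0.0024,-0.0013],[0,0,0]],
    [0.026,[0.015,-0.003,-0.0017],[0,0,0]],
    [0.026,[0.015,-0.003,-0.0017],[0,0,0]],
  ],
)

```text
t: 26.12
tool_pos: [550.6, -74.8, 50.1]
orientation: [2.255, 1.433, 0.387]
ft_force: [0.9, -0.2, -0.1]
gripper_width: 25.8
```

```bash
cat > chk.py <<'E'
from sw import *
def chk():
    st();w=read_camera("wrist");p,r=tool()
    for d in trace(w,"switch_top")[:2]:
        print("sw",round(d["confidence"],2),np.round(d["box"],1),[RL.inv().apply(onz(w,d["box"][:2],z)-org).round(1) for z in(46,51)])
    print("tcp in lamp",RL.inv().apply(p-org).round(1),"finger faces",[RL.inv().apply(p+r.apply([s*13,0,0])-org).round(1).tolist() for s in(-1,1)])
    hs=cv2.cvtColor(w["img"],cv2.COLOR_BGR2HSV);u=proj(w,org+RL.apply([-38,12,33])).astype(int);print("expect green",u)
    gm=(hs[...,0]>45)&(hs[...,0]<85)&(hs[...,1]>120);n,l,s,cn=cv2.connectedComponentsWithStats(gm.astype(np.uint8))
    print("green",[(cn[i].round(),s[i,4]) for i in range(1,n) if s[i,4]>15 and np.linalg.norm(cn[i]-u)<60]);return w
E
python3 -c "from chk import *;chk()"
```

```text
{'t': 26.125, 'joint_positions': [0.582, 0.997, -1.062, 2.372, 1.975, 1.139, -0.755], 'tool_pos': [550.553, -74.752, 50.115], 'orientation': [2.255, 1.433, 0.387], 'ft_force': [0.866, -0.199, -0.1], 'gripper_width': 25.834}
sw 0.86 [286.5 283.3  20.   28. ] [array([-37.7,  -5.7,  38. ]), array([-44.2,  -3.4,  43. ])]
tcp in lamp [-36.4  10.   42.1] finger faces [[-39.4, -2.7, 42.1], [-33.5, 22.7, 42.1]]
expect green [319 270]
green [(array([325., 269.]), np.int32(59))]
```

```bash
cat > asc.py <<'E'
from chk import *
def asc(w,c0,c1,r0,r1,dc=1,dr=2):
    h=cv2.cvtColor(w["img"],cv2.COLOR_BGR2HSV).astype(int)
    for v in range(r0,r1,dr):
        s=''
        for u in range(c0,c1,dc):
            H,Sa,V=h[v,u]
            s+= ('W' if V>170 else 'w' if V>110 else 'g' if V>60 else '#') if Sa<70 else ('#' if V<50 else 'R' if H<8 or H>170 else 'Y' if H<35 else 'G' if H<90 else 'B')
        print(v,s)
E
python3 -c "
from asc import *
w=read_camera('wrist');asc(w,255,375,248,330)"
```

```text
248 YRRRRRRYRRRRRRRYRRRRRYRRRRRRRRRRRRRRRRRRRRRRRRRRRRRRRRRRRRRRRRRRRRRRRRRRRRRRRRRRRRRRRRRRRRRRRRRRRRRRRRRRRRRRRRRRRRRRYYYY
250 RYRRRRRRYRRRRYRRRRRRRRRRRRRRRRRRRRRRRRRRRRRRRRRRRRRRRRRRRRRRRRRRRRRRRRRRRRRRRRRRRRRRRRRRRRRRRRRRRRRRRRRRRRRRRRRRRRRRRRRR
252 YRRRRRRRRRRRRRRRRRRRRRRRRRRRRRRRRRRRRRRRRRRRRRRRRRRRRRRRRRRRRRRRRRRRRRRRRRRRRRRRRRRRRRRRRRRRRRRRRRRRRRRRRRRRRRRRRRRRRRRR
254 RRRRRRRRRRRRRRRRRRRRRRRRRRRRRRRRRRRRRRRRRRRRRRRRRRRRRRRRRRRRRRRRRRRRRRRRRRRRRRRRRRRRRRRRRRRRRRRRRRRRRRRRRRRRRRRRRRRRRRRR
256 RRRRRRRRRRRRRRRRRRRRRRRRRRRRRRRRRRRRRRRRRRRRRRRRRRRRRRRRRRRRRRRRRRRRRRRRRRRRRRRRRRRRRRRRRRRRRRRRRRRRRRRRRRRRRRRRRRRRRRRR
258 RRRRRRRRRRRRRRRRRRRRRRRRRRRRRRRRRRRRRRRRRRRRRRRRRRRRRRRRRRRRRRRRRRRRRRRRRRRRRRRRRRRRRRRRRRRRRRRRRRRRRRRRRRRRRRRRRRRRRRRR
260 RRRRRRRRRRRRRRRRRRRRRRRRRRRRRRRRRRRRRRRRRRRRRRRRRRRRRRRRRRRRRRRRRRRRRRRRRRRRRRRRRRRRRRRRRRRRRRRRRRRRRRRRRRRRRRRRRRRRRRRR
262 RRRRRRRRRRRRRRRRRRRRRRRRRRRRRRRRRRRRRRRRRRRRRRRRRRRRRRRRRRRRRRRRRRRRRRRRRRRRRRRRRRRRRRRRRRRRRRRRRRRRRRRRRRRRRRRRRRRRRRRR
264 RRRRRRRRRRRRRRRRRRRRRRRRRRRRRRRRRRRRRRRRRRRRRRRRRRRRRRRRRRRRRRRRRRYYYYYYYYRRRRRRRRRRRRRRRRRRRRRR
[... 3324 characters left out ...]
YYYYYYYYYYYYYYYYYYYYYYYYYYYYYYYYYYYYYYYYYYYYYYYYYYYYYYYYYYYYYYYYYYYYYYYYYYY
320 YYYYYRRYYwwwwwwwwwwwwwwYYYYYYYYRYYYYYYYYYYYYYYYYYYYYYYYYYYYYYYYYYYYYYYYYYYYYYYYYYYYYYYYYYYYYYYYYYYYYYYYYYYYYYYYYYYYYYYYY
322 YYYYYYRRgwwwwwwwwwwwwwwYYYYYYYYYYYYYYYYYYYYYYYYYYYYYYYYYYYYYYYYYYYYYYYYYYYYYYYYYYYYYYYYYYYYYYYYYYYYYYYYYYYYYYYYYYYYYYYYY
324 RYYYYRYRwwwwwwwwwwwwwwYYYYYYYYYYYRYYYYYYYYYYYYYYYYYYYYYYYYYYYYYYYYYYYYYYYYYYYYYYYYYYYYYYYYYYYYYYYYYYYYYYYYYYYYYYYYYYYYYY
326 YYYYRYYgwwwwwwwwwwwwwwYYYYYRYRYYYRYYYYYYYYYYYYYYYYYYYYYYYYYYYYYYYYYYYYYYYYYYYYYYYYYYYYYYYYRRYYYYYYYYYYYYYYYYYYYYYYYYYYYY
328 RYYYYYYwwwwwwwwwwwwwwgRYYYYYYYYYYYYYYYYYYYYYYYYYYYYYYYYYYYYYYYYYYYYYYYYYYYYYYYYYYYYYYYRRRRRRRYYYYYYYYYYYYYYYYYYYYYYYYYYY
```

The slot gaps either side of the knob have not changed, so the fingertip passed over it. I'll go back, come lower until I feel the ledge, and try again.

>>> send_rows(
  motion=[
    [0.026,[-0.006,0.0012,0.0007],[0,0,0]],
    [0.026,[-0.012,0.0024,0.0013],[0,0,0]],
    [0.026,[-0.0165,0.003,0.0017],[0,0,0]],
    [0.026,[-0.0165,0.003,0.0017],[0,0,0]],
  ],
)

```text
t: 26.78
tool_pos: [546.2, -92.4, 50.1]
orientation: [2.256, 1.432, 0.385]
ft_force: [-0.3, -0.6, 0.6]
gripper_width: 25.9
```

>>> send_rows(
  motion=[
    [0.026,[0,-0.001,0.0017],[0,0,0]],
    [0.026,[0,-0.002,0.0035],[0,0,0]],
    [0.026,[0,-0.002,0.0035],[0,0,0]],
  ],
)

```text
t: 27.15
tool_pos: [546.5, -91.4, 45.8]
orientation: [2.255, 1.433, 0.386]
ft_force: [0.2, 0.1, 0.8]
gripper_width: 25.8
```

>>> send_rows(
  motion=[
    [0.026,[0,-0.0008,0.0013],[0,0,0]],
    [0.026,[0,-0.0008,0.0013],[0,0,0]],
  ],
)

```text
t: 27.4
tool_pos: [546.5, -91.5, 44.4]
orientation: [2.255, 1.433, 0.386]
ft_force: [-0.7, 0.5, 0.2]
gripper_width: 26.2
```

```bash
python3 -c "
from chk import *
w=chk();print(proj(w,org+RL.apply([-38,-5,43.5])),proj(w,org+RL.apply([-38,-5,32])),proj(w,tool()[0]))"
```

```text
{'t': 27.4, 'joint_positions': [0.619, 1.008, -1.052, 2.383, 2.01, 1.131, -0.746], 'tool_pos': [546.474, -91.515, 44.392], 'orientation': [2.255, 1.433, 0.386], 'ft_force': [-0.704, 0.488, 0.204], 'gripper_width': 26.164}
sw 0.76 [319.1 289.1  18.1  30.1] [array([-37.1,  -5.6,  38. ]), array([-44.1,  -4. ,  43. ])]
tcp in lamp [-36.8  -6.9  36.5] finger faces [[-39.8, -19.6, 36.5], [-33.9, 5.7, 36.5]]
expect green [352 275]
green [(array([359., 274.]), np.int32(71))]
[319.97331306 297.12862732] [319.86803197 278.39640953] [316.63081368 287.34624884]
```

>>> send_rows(
  motion=[
    [0.026,[0.004,-0.0008,-0.0004],[0,0,0]],
    [0.026,[0.008,-0.0016,-0.0009],[0,0,0]],
    [0.026,[0.012,-0.0024,-0.0013],[0,0,0]],
    [0.026,[0.016,-0.0032,-0.0018],[0,0,0]],
    [0.026,[0.016,-0.0032,-0.0018],[0,0,0]],
  ],
)

```text
t: 28.12
tool_pos: [550.2, -75.0, 44.6]
orientation: [2.255, 1.434, 0.387]
ft_force: [-0.2, 0.6, 0.8]
gripper_width: 25.9
```

```bash
python3 -c "
from asc import *
w=chk();asc(w,262,345,262,312,1,3)"
```

```text
{'t': 28.125, 'joint_positions': [0.579, 1.011, -1.057, 2.374, 1.989, 1.148, -0.764], 'tool_pos': [550.196, -75.004, 44.575], 'orientation': [2.255, 1.434, 0.387], 'ft_force': [-0.171, 0.602, 0.793], 'gripper_width': 25.854}
sw 0.81 [285.9 291.6  16.1  27.5] [array([-38.5,  -5.8,  38. ]), array([-45.3,  -3.4,  43. ])]
tcp in lamp [-36.7   9.6  36.5] finger faces [[-39.7, -3.0, 36.5], [-33.8, 22.3, 36.5]]
expect green [319 279]
green [(array([326., 278.]), np.int32(58))]
262 RRRRRRRRRRRRRRRRRRRRRRRRRRRRRRRRRRRRRRRRRRRRRRRRRRRRRRRRRRRRRRRRRRRRRRRRRRRRRRRRRRR
265 RRRRRRRRRRRRRRRRRRRRRRRRRRRRRRRRRRRRRRRRRRRRRRRRRRRRRRRRRRRRRRRRRRRRRRRRRRRRRRRRRRR
268 RRRRRRRRRRRRRRRRRRRRRRRRRRRRRRRRRRRRRRRRRRRRRRRRRRRRRRRRRRRRRRRRRRRRRRRRRRRRRRRRRRR
271 RRRRRRRRRRRRRRRRRRRRRRRRRRRRRRRRRRRRRRRRRRRRRRRRRRRRRRRRRRRRRRRRRRRRRRRRRRRRRRRRRRR
274 RRRRRRRRRRRRRRRRRRRRRRRRRRRRRRRRRRRRRRRRRRRRRRRRRRRRRRRRRRRGGGGGGGGYRRRRRRRRRRRRRRR
277 RRRRRRRRRRRRRRRRRRRRRRRRRRRRRRRRRRRRRRRRRYYYYYYYYYYYYYYYYRRYGGGGGGGGRRRRRRRRRRRRRRR
280 RRRRRRRRRRRRRRRRRYYWWWWWWWWWWwYYYYYYYYYYYYYYYYYYYYYYYYYYYYRRYGGGGGGGGRRRRRRRRRRRRRR
283 WWWWW
[... 170 characters left out ...]
 RWWWWWWWWRRRwwwwwwwwwwwYYYYYWwYYwYRRRRRRRRRRRRRRRRRRRRRRRRRRRRRRRRRRRRRRRRRRRRRRRRR
292 RRRRRRRRRRRwwwwwwwwwwwYYYYYYWwwYwYRRRRRRRRRRRRRRRRRRRRRRRRRRRRRRRRRRRRRRRRRRRRRRRRR
295 RRRRRRRRRRwwwwwwwwwwwgYYYYYYWwwwwYYYYYYYYYYYYYYYYYYYYYYYYYYYYYYYYYYYYYYRRRRRRRRRRRR
298 RRRRRRRRRwwwwwwwwwwwwYYYYYYYWWWwwYYYYYYYYYYYYYYYYYYYYYYYYYYYYYYYYYYYYYYYYYYYYYYRRRR
301 gYYYYYYgwwwwwwwwwwwwgYYYYYYYwWWWYYYYYYYYYYYYYYYYYYYYYYYYYYYYYYYYYYYYYYYYYYYYYYYYYYY
304 gggYYYgwwwwwwwwwwwwgYYYYYYYY#YWWWYYYYYYYYYYYYYYYYYYYYYYYYYYYYYYYYYYYYYYYYYYYYYYYYYY
307 YYYgYgwwwwwwwwwwwwwYYRYYYYYYYYYYYYYYYYYYYYYYYYYYYYYYYYYYYYYYYYYYYYYYYYYYYYYYYYYYYYY
310 YYYYgwwwwwwwwwwwwwgYYYYYYYYYYYYYYYYYYYYYYYYYYYYYYYYYYYYYYYYYYYYYYYYYYYYYYYYYYYYYYYY
```

```bash
python3 -c "
from sw import *
w=read_camera('wrist');p,r=tool();print(w['fx'],w['cx'],w['cy'])
for y in(-11,0,11):
  for z in(0,-5,-10,-15):
    P=p+r.apply([-13,y,z]);print(y,z,proj(w,P).round(1),RL.inv().apply(P-org).round(1))
for rr in(-43,-33):
  for z in (32,43.5): print('knob left',rr,z,proj(w,org+RL.apply([rr,-9,z])).round(1),'right',proj(w,org+RL.apply([rr,-1,z])).round(1))
for y in (-12,12):print('mark',proj(w,org+RL.apply([-38,y,32])).round(1))
"
```

```text
346.99562819613124 318.2365396663436 241.30068718423567
-11 0 [290.5 267. ] [-49.   -1.2  31. ]
-11 -5 [289.7 270.7] [-51.5  -0.7  35.3]
-11 -10 [288.9 274.7] [-53.9  -0.1  39.6]
-11 -15 [288.  278.8] [-56.4   0.5  43.9]
0 0 [291.  287.2] [-39.8  -3.4  36.5]
0 -5 [290.2 291.4] [-42.2  -2.8  40.8]
0 -10 [289.4 295.8] [-44.6  -2.3  45.1]
0 -15 [288.6 300.5] [-47.1  -1.7  49.4]
11 0 [291.4 306.6] [-30.5  -5.6  42. ]
11 -5 [290.7 311.2] [-32.9  -5.   46.3]
11 -10 [290.  316.1] [-35.4  -4.4  50.6]
11 -15 [289.2 321.3] [-37.8  -3.9  55. ]
knob left -43 32 [279.2 277.9] right [294.1 275.8]
knob left -43 43.5 [277.5 296.6] right [293.1 294.5]
knob left -33 32 [284.9 288.9] right [299.3 286.9]
knob left -33 43.5 [283.5 307.4] right [298.5 305.4]
mark [276.7 284.3]
mark [321.1 278. ]
```

The image rows show the real tips sitting well behind the nominal TCP, which agrees with no ledge contact being felt. I'll back off sideways and advance along the tool in small steps, watching the force.

>>> send_rows(
  motion=[
    [0.026,[-0.006,0.0012,0.0007],[0,0,0]],
    [0.026,[-0.012,0.0024,0.0013],[0,0,0]],
    [0.026,[-0.016,0.0032,0.0018],[0,0,0]],
    [0.026,[-0.016,0.0032,0.0018],[0,0,0]],
  ],
)

```text
t: 28.78
tool_pos: [546.3, -92.3, 44.5]
orientation: [2.256, 1.432, 0.385]
ft_force: [-0.4, -0.4, 1.5]
gripper_width: 25.9
```

>>> send_rows(
  motion=[
    [0.026,[0,0,0.002],[0,0,0]],
    [0.026,[0,0,0.004],[0,0,0]],
    [0.026,[0,0,0.004],[0,0,0]],
  ],
)

```text
t: 29.15
tool_pos: [548.3, -92.3, 40.8]
orientation: [2.255, 1.433, 0.386]
ft_force: [0.2, 0.1, 0.4]
gripper_width: 26.2
```

```bash
python3 -c "
from asc import *
w=chk();asc(w,270,375,270,318,1,3)"
```

```text
{'t': 29.15, 'joint_positions': [0.618, 1.016, -1.047, 2.378, 2.018, 1.133, -0.745], 'tool_pos': [548.349, -92.251, 40.834], 'orientation': [2.255, 1.433, 0.386], 'ft_force': [0.197, 0.098, 0.424], 'gripper_width': 26.241}
sw 0.62 [317.5 291.9  23.7  29.7] [array([-37.9,  -6.2,  38. ]), array([-44.9,  -4.5,  43. ])]
tcp in lamp [-34.9  -7.3  32.9] finger faces [[-37.9, -19.9, 32.9], [-32.0, 5.4, 32.9]]
expect green [353 278]
green [(array([359., 277.]), np.int32(74))]
270 RYYYRYYRYYYYYYYRYYYRRYYRYRYRRYYRYRRRRRRRRRRRRRRRRRRRRRRRRRRRRRRRRRRRRRRRRRRRRRRRRRRRRRRRRRRRRRRRRRRRRRRRR
273 RRYRRYYYRRRYRRRYRRYRRRRRRRRRRRRRRRRRRRRRRRRRRRRRRRRRRRRRRRRRRRRRRRRRRRRRRRRRRRRRRRRRYGGGGGGGGYRRRRRRRRRRR
276 RRRRRRRRRRYRRRRRRRRRRRRRRRRRRRRRRRRRRRRRRRRRRRRRRRRRRRRRRRRRRRRRRYYYYYYYYYRYRYYYYYRRRYGGGGGGGGRRRRRRRRRRR
279 RRRRRRRRRRRRRRRRRRRRRRRRRRRRRRRRRRRRRRRYYYYYYYYYYYYYYYYYYYYYYYYYYYYYYYYYYYYYYYYYYYRRRRGGGGGGGGYRRRRRRRRRR
282 RRRRRRRRRRRRRRRRRRRYWWWWWWWWRRRYYYYYYYYYYYYYYYYYYYYYYYYYYYYYYYYYYYYYYYYYYYYYYYYYYYRRRRYGGGGGGGYRRRRRRRRRR
285 RRRRRRRRRRRRRRRRRRRRRWWWWWWWWRRRRYYYYYYYYYYYYYYYYYYYYYYYYYYYRRRRRRRRRRRRR
[... 432 characters left out ...]
YYYYYYYYYYYYYRYYYYYYYYYYYYYYYYYYYYYYRRRR
300 wwwwwwwwwwwwgYYYYYgRRRRRRRRRRRRRRRRRRYYYWYYYWWYYYWYYYYWWYYYYYYYYYYYYYYYYYYYYYYRYYYYYYYYYYYYYYYYYYYRRRRRRY
303 wwwwwwwwwwwwYYYYYYYRRRRRRRRRRRRRRYYYYYYYYYWYYYWYYYWWYYYWWYYYYYYYYYYYYYYYYYYYYYRYYYYYYYYYYYYYYYYYYYYRYRRRR
306 wwwwwwwwwwwYYYYYYYYRRRRRRRRRRYYYYYYYYYYYYYYYYYYWWYYYYYYYYYYYYYYYYYYYYYYYYYYYYYYYYYYYYYYYYYYYYYYYYYYYRRRRR
309 wwwwwwwwwwgYYYYYYYYRRRRRRRRYYYYYYYYYYYYYYYYYYYYYYYYYYYYYYYYYYYYYYYYYYYYYYYYYYYYYYYYYYYYYYYYYYYYYYYYYRRYRR
312 wwwwwwwwwwYYYYYYYYYRRRRRRYYYYYYYYYYYYYYYYYYYYYYYYYYYYYYYYYYYYYYYYYYYYYYYYYYYYYYYYYYYYYYYYYYYYYYYYYYYYRRRR
315 wwwwwwwwwYYYYYYYYYYYRRRYYYYYYYYYYYYYYYYYYYYYYYYYYYYYYYYYYYYYYYYYYYYYYYYYYYYYYYYYYYYYYYYYYYYYYYYYYYYYYYRRR
```

Finger separation in the image (60 px instead of 51) confirms the tips are about 22 mm short of the nominal TCP. I'll advance 13 mm more in steps.

>>> send_rows(
  motion=[
    [0.026,[0,0,0.003],[0,0,0]],
    [0.026,[0,0,0.006],[0,0,0]],
    [0.026,[0,0,0.009],[0,0,0]],
    [0.026,[0,0,0.009],[0,0,0]],
  ],
)

```text
t: 29.75
tool_pos: [552.4, -94.5, 33.0]
orientation: [2.256, 1.433, 0.386]
ft_force: [-0.2, -1.1, 0.8]
gripper_width: 26.1
```

>>> send_rows(
  motion=[
    [0.026,[0,0,0.002],[0,0,0]],
    [0.026,[0,0,0.004],[0,0,0]],
    [0.026,[0,0,0.004],[0,0,0]],
  ],
)

```text
t: 30.12
tool_pos: [554.3, -95.3, 29.7]
orientation: [2.255, 1.433, 0.386]
ft_force: [-0.6, 0.2, -0.3]
gripper_width: 26.0
```

```bash
python3 -c "
from asc import *
w=chk();asc(w,270,375,276,321,1,3)"
```

```text
{'t': 30.125, 'joint_positions': [0.618, 1.043, -1.032, 2.364, 2.043, 1.138, -0.742], 'tool_pos': [554.27, -95.297, 29.724], 'orientation': [2.255, 1.433, 0.386], 'ft_force': [-0.617, 0.164, -0.259], 'gripper_width': 26.004}
sw 0.89 [317.7 305.2  23.2  36.8] [array([-36.8,  -6.5,  38. ]), array([-44.5,  -4.8,  43. ])]
tcp in lamp [-28.5  -8.9  21.8] finger faces [[-31.5, -21.6, 21.8], [-25.6, 3.7, 21.8]]
expect green [356 289]
green [(array([363., 286.]), np.int32(52))]
276 RRYRRRRRRRRRRRRRRRRRRRRRRRRRRRRRRRRRRRRRRRRRRRRRRRRRRRRRRRRRRRRRRRRRRRRRRRRRRRRRRRRRRRRRRRRRRRRRRRRRRRRRR
279 RRRRRRRRRRRRRRRRRRRRRRRRRRRRRRRRRRRRRRRRRRRRRRRRRRRRRRRRRRRRRRRRRRRRRRRRRRRRRRRRRRRRRRRRRRRRRRRRRRRRRRRRR
282 RRRRRRRRRRRRRRRRRRRRRRRRRRRRRRRRRRRRRRRRRRRRRRRRRRRRRRRRRRRRRRRRRRRRRRRRRRRRRRRRRRRRRRRRRRYYYYYYYRRRRRRRR
285 RRRRRRRRRRRRRRRRRRRRRRRRRRRRRRRRRRRRRRRRRRRRRRRRRRRRRRRRRRRRRRRRRRRRRRRRRRRRRRRRRYYYRRRRYGGGGGGGGYRRRRRRR
288 RRRRYYRYYYYRRRYYYYYRRRRRRRRRRRRRRRRRRRRRRRRRRRRRRRRRRRRYYYYYYYYYYYYYYYYYYYYYYYYYYYYYYYRRRYYYYGGGGGRRRRRRR
291 RRYwwwwwwwwwwwwYYgYYRRRRRRRRRRRRRRYYYYYWWWWYYYYYYYYYYYYYYYYYYYYYYYYYYYY
[... 324 characters left out ...]
RRRRRRRRRRRRRYYYYYYYYYYYYYYYYYYYYRRRYRRR
303 wwwwwwwwwwwwgYYYYYgRRRRRRRRRRRRRRRRRRRRWWWWWYYYYYYYYYYYYYYYRRRRRRRRRRRRRRRRRRRYRYYYYYRYYYYYYYYYYYYRRRRRRR
306 wwwwwwwwwwwYYYYYYYYYRRRRRRRRRRRRRRRRRRYWWWWYYYWWYYYYYYYYYYYYYYYYYYYYYYYYYYYYYYRYYYYYRYYYYYYYYYYYYYYRRRRRR
309 wwwwwwwwwwwYYYYYYYYYRRRRRRRRRRRRRRRRRRYWWWWWWWWWWWWWWWWWYYYYYYYYYYYYYYYYYYYYYYRYYYYYYYRYYYYYYYYYYYYYRRRRR
312 wwwwwwwwwwYYYYYYYYYRRRRRRRRRRRRRRRRRYYYYWYYYWWYYYWWYYYWWWWYYYYYYYYYYYYYYYYYYYYRYYYYYYYYYYYYYYYYYYYYYYRRRR
315 wwwwwwwwwgYYYYYYYYYYRRRRRRRRRRRRYYYYYYYYYWw#YWWYRYWWYRYWWWYYYYYYYYYYYYYYYYYYYYRYYYYYYYYYYYYYYYYYYYYYYYRRR
318 wwwwwwwwwYYYYYYYYYYRRRRRRRRYYYYYYYYYYYYYYYWWYYWWWRRYWWYRYWYYYYYYYYYYYYYYYYYYYYYYYYYYYYYYYYYYYYYYYYYYYYYRR
```

>>> send_rows(
  motion=[
    [0.026,[0.004,-0.0008,-0.0004],[0,0,0]],
    [0.026,[0.008,-0.0016,-0.0009],[0,0,0]],
    [0.026,[0.011,-0.0022,-0.0012],[0,0,0]],
    [0.026,[0.014,-0.0028,-0.0016],[0,0,0]],
    [0.026,[0.014,-0.0028,-0.0016],[0,0,0]],
  ],
)

```text
t: 30.85
tool_pos: [557.4, -80.7, 29.8]
orientation: [2.255, 1.434, 0.387]
ft_force: [-0.1, -1.2, 0.1]
gripper_width: 26.2
```

```bash
python3 -c "
from asc import *
w=chk();asc(w,260,365,279,321,1,3)"
```

```text
{'t': 30.85, 'joint_positions': [0.584, 1.046, -1.037, 2.357, 2.026, 1.153, -0.757], 'tool_pos': [557.407, -80.698, 29.836], 'orientation': [2.255, 1.434, 0.387], 'ft_force': [-0.075, -1.24, 0.131], 'gripper_width': 26.157}
sw 0.8 [301.2 306.9  22.5  32.6] [array([-36.9,   0.5,  38. ]), array([-44.5,   2.8,  43. ])]
tcp in lamp [-28.5   5.8  21.8] finger faces [[-31.4, -6.9, 21.8], [-25.5, 18.4, 21.8]]
expect green [324 293]
green [(array([331., 292.]), np.int32(73))]
279 RRRRRRRRRRRRRRRRRRRRRRRRRRRRRRRRRRRRRRRRRRRRRRRRRRRRRRRRRRRRRRRRRRRRRRRRRRRRRRRRRRRRRRRRRRRRRRRRRRRRRRRRR
282 RRRRRRRRRRRRRRRRRRRRRRRRRRRRRRRRRRRRRRRRRRRRRRRRRRRRRRRRRRRRRRRRRRRRRRRRRRRRRRRRRRRRRRRRRRRRRRRRRRRRRRRRR
285 RRRRRRRRRRRRRRRRRRRRRRRRRRRRRRRRRRRRRRRRRRRRRRRRRRRRRRRRRRRRRRRRRRRRRRRRRRRRRRRRRRRRRRRRRRRRRRRRRRRRRRRRR
288 RRRRRRRRRRRRRRRRRRRRRRRRRRRYRRRRRRRRRRRRRRRRRRRRRRRRRRRRRRRRRRRRRYGGGGGGGGGRRRRRRRRRRRRRYYYYYYYYYYYYYYYYR
291 RRRRRRRRRRRRRwwwwwwwwwwwgYYYYRRRRRRRRRRRRRYYWWwYYYYYYYYYYYYYYYYRRRYGGGGGGGGGRRRRRRRRRRRRYYYYYwwwwwwwwwwww
294 RRRRRRRRRRRRwwwwwwwwwwwwYYYYYYYYWWWWWWWWWWWWWWWWYYYYYYYYYYYYYYYYYRRYGGGGG
[... 212 characters left out ...]
RRRRRRRRRRRRRRRRRRRRRRYYYYYYYYYYYwYwwwww
303 gggggggggwwwwwwwwwwwwwYYYYYYYRRWWWWWWWWWWWWWWWWWYYwYRRRRRRRRRRRRRRRRRRRRRRRRRRRRRRRRRRRYYYYYYYYYYYYYwwwww
306 gggggggggwwwwwwwwwwwwYYYYYYYYYYWWWWWWWWWWWWWWWWwwYwYRRRRRRRRRRRRRRRRRRRRRRRRRRRRRRRRRRRYYYYYYYYYYYYYYYYYw
309 gggYggggwwwwwwwwwwwwgYYYYYYYYRRWWWWWWWWWWWWWWWWWwwwYYYYYYYYYYYYYYYYYYYYYYYYRRRRRRRRRRRRYYYYYYYYYYYYYYYYYY
312 gggggggwwwwwwwwwwwwwYYYYYYYYRYYWWWWWWWWYWWW#YWWWWwwYYYYYYYYYYYYYYYYYYYYYYYYYYYYYYYYYYYRYYYYYYYYYYYYYYYYYY
315 gggYggwwwwwwwwwwwwwgYRYYYYYYYYYYYWRYwWWRYYWWRYYWWWwYYYYYYYYYYYYYYYYYYYYYYYYYYYYYYYYYYYYYYYYYYYYYYYYYYYYYY
318 gYYggwwwwwwwwwwwwwgYYYYYYYYYYYYYYYWw#YWWY#YWWY#YWWWYYYYYYYYYYYYYYYYYYYYYYYYYYYYYYYYYYYYYYYYYYYYYYYYYYYYYY
```

The knob is moving with the finger (it has travelled about 6–7 mm). Continue.

>>> send_rows(
  motion=[
    [0.026,[0.002,-0.0004,-0.0002],[0,0,0]],
    [0.026,[0.004,-0.0008,-0.0004],[0,0,0]],
    [0.026,[0.005,-0.001,-0.0006],[0,0,0]],
    [0.026,[0.005,-0.001,-0.0006],[0,0,0]],
  ],
)

```text
t: 31.45
tool_pos: [558.3, -76.1, 29.8]
orientation: [2.255, 1.433, 0.386]
ft_force: [-0.2, -0.1, 0.1]
gripper_width: 26.1
```

```bash
python3 -c "
from asc import *
w=chk();asc(w,265,350,285,309,1,3)"
```

```text
{'t': 31.45, 'joint_positions': [0.573, 1.047, -1.038, 2.355, 2.019, 1.158, -0.763], 'tool_pos': [558.337, -76.134, 29.788], 'orientation': [2.255, 1.433, 0.386], 'ft_force': [-0.206, -0.107, 0.077], 'gripper_width': 26.068}
sw 0.85 [300.1 307.2  20.5  32.1] [array([-36.9,   4.6,  38. ]), array([-44.5,   6.9,  43. ])]
tcp in lamp [-28.5  10.5  21.8] finger faces [[-31.5, -2.1, 21.8], [-25.6, 23.2, 21.8]]
expect green [314 294]
green [(array([324., 293.]), np.int32(73))]
285 RRRRRRRRRRRRRRRRRRRRRRRRRRRRRRRRRRRRRRRRRRRRRRRRRRRRRRRRRRRRRRRRRRRRRRRRRRRRRRRRRRRRR
288 RRRRRRRRRRRRRRRRRRRRRRRRRRRRRRRRRRRRRRRRRRRRRRRRRRRRRRRYYYYGGGYRRRRRRRRRRRRRRRRRRRRYY
291 RRRRRRRRwwwwwwwwwwwgYYYYRRRRRRRRRRRRRRRRRRYYYYYYYYYRRRYGGGGGGGGYRRRRRRRRRRRRRRRRYYYYY
294 RRRRRRRwwwwwwwwwwwwYYYRYYYwWWWWWWWWWWWWWYYYYYRYYYYYYRRRYGGGGGGGGYRRRRRRRRRRRRRRRRRRYY
297 ggYYYgwwwwwwwwwwwwYYYYYYRYWWWWWWWWWWWWWWWWYYYYYYYYYYYRRRYGGGGGGGGYRRRRRRRRRRRRRRRRYYY
300 gggggwwwwwwwwwwwwgYYYYYYYwWWWWWWWWWWWWWWWWYYYRRRRRRRRRRRRRRRRRRRRRRRRRRRRRRRRRRRRRYYY
303 ggggwwwwwwwwwwwwwYYYYYYYYwWWWWWWWWWWWWWWWWYYwYRRRRRRRRRRRRRRRRRRRRRRRRRRRRRRRRRRRRYYY
306 ggggwwwwwwwwwwwwYYYYYYYYYwWWWWWWWWWWWWWWWWwYwYRRRRRRRRRRRRRRRRRRRRRRRRRRRRRRRRRRRRYYY
```

>>> send_rows(
  motion=[
    [0.026,[0.0015,-0.0003,-0.0002],[0,0,0]],
    [0.026,[0.003,-0.0006,-0.0003],[0,0,0]],
    [0.026,[0.003,-0.0006,-0.0003],[0,0,0]],
  ],
)

```text
t: 31.92
tool_pos: [559.1, -72.9, 29.8]
orientation: [2.255, 1.433, 0.386]
ft_force: [-0.8, -0.6, -0.3]
gripper_width: 26.1
```

```bash
python3 -c "
from asc import *
w=chk();asc(w,265,350,285,309,1,3)"
```

```text
{'t': 31.925, 'joint_positions': [0.566, 1.048, -1.039, 2.353, 2.016, 1.161, -0.766], 'tool_pos': [559.09, -72.879, 29.787], 'orientation': [2.255, 1.433, 0.386], 'ft_force': [-0.843, -0.556, -0.272], 'gripper_width': 26.068}
sw 0.55 [301.  308.6  22.6  28.6] [array([-35.5,   8.1,  38. ]), array([-43.2,  10.3,  43. ])]
tcp in lamp [-28.4  13.9  21.8] finger faces [[-31.4, 1.2, 21.8], [-25.5, 26.6, 21.8]]
expect green [308 295]
green [(array([324., 294.]), np.int32(70))]
285 RRRRRRRRRRRRRRRRRRRRRRRRRRRRRRRRRRRRRRRRRRRRRRRRRRRRRRRRRRRRRRRRRRRRRRRRRRRRRYRRRRRRR
288 RRRRRRRRRRRRRRRRRRRRRRRRRRRRRRRRRRRRRRRRRRRRRRRRRRRRRRRRRRRRRRRRRRRRRRRRRRRRRRRRRYYYY
291 RRRRRRRRwwwwwwwwwwwgYYYYRRRRRRRRRRRRRRRRRRRRRYYYYYYRRRYGGGGGGGGYRRRRRRRRRRRRRRRRRRYYY
294 RRRRRRRwwwwwwwwwwwwYYYRYYYwWWWWWWWWWWWWWWWYYYYYYYYYYRRRYGGGGGGGGYRRRRRRRRRRRRRRRRRYYY
297 YYYYYgwwwwwwwwwwwwYYRYYYYYWWWWWWWWWWYYWWWYYYYYYYYYYYYRRRYGGGGGGGYRRRRRRRRRRRRRRRRRYYY
300 YYYggwwwwwwwwwwwwgRYYRYYYwWWWWWWWWWWWWYWYYYwYRRRRRRRRRRRRYYYYYRRRRRRRRRRRRRRRRRRRRYYY
303 ggYgwwwwwwwwwwwwwYYYYYYRYwWWWWWWWWWWWWWWYYYwYRRRRRRRRRRRRRRRRRRRRRRRRRRRRRRRRRRRRRYYY
306 YYYgwwwwwwwwwwwwYYYYYYRYYwWWWWWWWWWWWWWWYWYYYRRRRRRRRRRRRRRRRRRRRRRRRRRRRRRRRRRRRRYYY
```

The green mark now moves with the finger, so the knob is at its hard stop. Back off and retract.

>>> send_rows(
  motion=[
    [0.026,[-0.003,0.0006,0.0003],[0,0,0]],
    [0.026,[-0.008,0.0016,0.0009],[0,0,0]],
    [0.026,[-0.008,0.0016,-0.015],[0,0,0]],
    [0.026,[-0.008,0.0016,-0.05],[0,0,0]],
    [0.026,[-0.008,0.0016,-0.09],[0,0,0]],
  ],
)

```text
t: 32.65
tool_pos: [514.8, -61.2, 109.5]
orientation: [2.256, 1.434, 0.386]
ft_force: [1.0, -0.1, 0.6]
gripper_width: 26.0
```

>>> send_rows(
  motion=[
    [0.026,[0,0,-0.02],[0,0,0]],
    [0.026,[0,0,-0.02],[0,0,0]],
  ],
)

```text
t: 32.9
tool_pos: [507.1, -57.2, 127.8]
orientation: [2.251, 1.433, 0.389]
ft_force: [1.0, -0.4, -0.7]
gripper_width: 25.7
```

```bash
cat > fin.py <<'E'
from asc import *
w=chk()
c=read_camera("scene");q=read_camera("side")
from scipy.optimize import minimize
# lamp axis: mid-columns of the stem in scene / side against upright model
for n,X in(("scene",c),("side",q)):
    for d in trace(X,"lamp")[:1]: print(n,"lamp",np.round(d["box"],1),"predicted base/dish",proj(X,org+[0,0,16]).round(1),proj(X,org+[0,0,166]).round(1))
    if n=="scene" or 1:
        m=trace(X,"lamp")[0]["region"]; vs=np.where(m.any(1))[0];ms=[(v,np.where(m[v])[0].mean().round(1),int(m[v].sum())) for v in vs[::6]];print(ms)
    for d in trace(X,"cup")[:1]: print(n,"cup",d["confidence"],np.round(d["box"],1),"coaster-centred cup mid",proj(X,[512,-280,36]).round(1))
u=proj(w,org+RL.apply([-38,0,38])).astype(int);print(u);asc(w,u[0]-45,u[0]+50,u[1]-22,u[1]+22,1,2)
E
python3 fin.py
```

```text
{'t': 32.9, 'joint_positions': [0.601, 0.784, -1.173, 2.444, 1.775, 1.062, -0.742], 'tool_pos': [507.106, -57.232, 127.843], 'orientation': [2.251, 1.433, 0.389], 'ft_force': [0.993, -0.437, -0.652], 'gripper_width': 25.737}
sw 0.57 [317.4 233.8  10.5  20.6] [array([-38.1,   8.5,  38. ]), array([-43.1,   9.6,  43. ])]
tcp in lamp [-82.4  18.  118.8] finger faces [[-85.4, 5.3, 118.8], [-79.5, 30.7, 118.8]]
expect green [321 228]
green [(array([332., 228.]), np.int32(35))]
scene lamp [353.4 167.6  58.1  40.5] predicted base/dish [318.9 286.7] [318.3 239. ]
[(np.int64(146), np.float64(341.5), 4), (np.int64(152), np.float64(341.5), 20), (np.int64(158), np.float64(339.5), 24), (np.int64(164), np.float64(340.0), 27), (np.int64(170), np.float64(346.2), 32), (np.int64(176), np.float64(371.5), 20), (np.int64(182), np.float64(376.5), 16), (np.int64(188), np.float64(373.5), 2)]
scene cup 0.65 [238.8 297.   27.7  35.3] coaster-centred cup mid [239.7 295. ]
side lamp [398.8 372.6  96.5  47.2] predicted base/dish [293.3 233.6] [290.1 189.9]
[(np.int64(348), np.float64(435.5), 12), (np.int64(354), 
[... 1850 characters left out ...]

243 YYYRRRRRRRRRRRRRRRRRRRRRRRRRRRRRRRRRRYYYYYYYYYYYYYYYYYYYYYYYYYYYYYYYYYYYYYYYYRRRRRRRRRRRRRRRRRR
245 YRRRRRRRRRRRRRRRRRRRRRRRRRRRRRRRRRYYYYYYYYYYYYYYYYYYYYYYYYYYYYYYYYYYYYYYYYYYYYYYRRRRRRRRRRRRRRR
247 RRRRRRRRRRRRRRRRRRRRRRRRRRRRRRRRYYYYYYYYYYYYYYYYYYYYYYYYYYYYYYYYYYYYYYYYYYYYYYYYYYYRRRRRRRRRRRR
249 RRRRRRRRRRRRRRRRRRRRRRRRRRRRRRYYYYYYYYYYYYYYYYYYYYYYYYYYYYYYYYYYYYYYYYYYYYYYYYYYYYYYYYRRRRRRRRR
251 RRRRRRRRRRRRRRRRRRRRRRRRRRRRYYYYYYYYYYYYYYYYYYYYYYYYYYYYYYYYYYYYYYYYYYYYYYYYYYYYYYYYYYYRRRRRRRR
253 RRRRRRRRRRRRRRRRRRRRRRRRRRRYYYYYYYYYYYYYYYYYYYYYYYYYYYYYYYYYYYYYYYYYYYYYYYYYYYYYYYYYYYYYRRRRRRR
255 RRRRRRRRRRRRRRRRRRRRRRRRRRYYYYYYYYYYYYYYYYYYYYYYYYYYYYYYYYYYYYYYYYYYYYYYYYYYYYYYYYYYYYYYYRRRRRR
```

The slot gaps are now mirrored (17 px free on the off side, 5 px on the green side), so the switch is fully on. Next I'll check the lamp's yaw and centre.

Run:
```python
from asc import *
w=read_camera("wrist");u0=306-45
white=(u0+29.5,232);green=(u0+71,228.5)
A,B=onz(w,white,40),onz(w,green,40);d=B-A;print(A.round(1),B.round(1),np.linalg.norm(d).round(1),"lamp yaw",np.degrees(np.arctan2(-d[0],d[1])).round(1))
mid=(A+B)/2;n=np.array([d[1],-d[0],0])/np.linalg.norm(d);print("lamp centre est",(mid+38*n).round(1))
for nm,tgt in(("scene",(318,263)),("side",(292,212))):
    X=read_camera(nm);T=sorted(trace(X,"lamp"),key=lambda t:np.hypot(*(np.array(t["box"][:2])-tgt)))[0]
    m=T["region"];vs=np.where(m.any(1))[0];b=T["box"];print(nm,np.round(b,1),[(int(v),float(np.where(m[v])[0].mean().round(1)),int(m[v].sum())) for v in vs[::7]])
    for c in((583,-94.4),(586,-90),(580,-90)):print(c,[proj(X,[*c,z]).round(1).tolist() for z in(24,100,170,216)])
    for k in("tile","diya_a","matchbox","bell"): print(k,[np.round(t["box"]).tolist() for t in trace(X,k)[:2]])
```

```text
[540.  -95.9  40. ] [550.2 -65.2  40. ] 32.3 lamp yaw -18.4
lamp centre est [581.1 -92.5  40. ]
scene [319.1 266.8  42.1  78.7] [(229, 318.0, 3), (236, 318.0, 23), (243, 317.0, 23), (250, 317.5, 10), (257, 318.0, 9), (264, 318.0, 9), (271, 318.5, 14), (278, 319.0, 35), (285, 318.5, 40), (292, 318.0, 39), (299, 318.5, 32)]
(583, -94.4) [[318.0, 286.7], [317.7, 263.3], [317.4, 240.4], [317.2, 224.7]]
(586, -90) [[320.1, 286.7], [319.8, 263.3], [319.6, 240.4], [319.4, 224.7]]
(580, -90) [[318.8, 285.5], [318.5, 262.1], [318.2, 239.2], [318.0, 223.5]]
tile [[318.0, 302.0, 75.0, 43.0]]
diya_a [[222.0, 276.0, 28.0, 21.0], [261.0, 324.0, 28.0, 31.0]]
matchbox [[292.0, 254.0, 19.0, 12.0]]
bell [[411.0, 292.0, 3.0, 7.0]]
side [293.9 214.2  32.3  68.4] [(179, 290.0, 1), (186, 291.0, 17), (193, 290.5, 18), (200, 291.5, 8), (207, 292.5, 6), (214, 292.5, 8), (221, 294.5, 14), (228, 293.5, 32), (235, 294.5, 34), (242, 294.0, 29)]
(583, -94.4) [[293.8, 233.2], [292.3, 211.7], [290.8, 190.8], [289.7, 176.4]]
(586, -90) [[292.3, 233.9], [290.7, 212.4], [289.2, 191.4], [288.1, 177.0]]
(580, -90) [[294.2, 234.2], [292.7, 212.7], [291.2, 191.7], [290.2, 177.3]]
tile [[297.0, 240.0, 55.0, 32.0]]
diya_a [[373.0, 214.0, 30.0, 20.0], [307.0, 201.0, 20.0, 13.0]]
matchbox [[351.0, 253.0, 21.0, 10.0]]
bell [[214.0, 248.0, 20.0, 28.0]]
```

The yaw is about −18° and the tile is at 11°, so they differ by about 29° against a limit of 34°. I'll double-check with an octagon fit, because the margin is small.

```bash
timeout 100 python3 - <<'E'
from asc import *
from scipy.optimize import minimize
w=read_camera("wrist");h=cv2.cvtColor(w["img"],cv2.COLOR_BGR2HSV)
m=(((h[...,0]<8)|(h[...,0]>168))&(h[...,1]>90)&(h[...,2]>25)).astype(np.uint8)
n,l,s,c=cv2.connectedComponentsWithStats(m);k=l[225,300];print(s[k],c[k])
hull=cv2.convexHull(np.argwhere(l==k)[:,::-1].astype(np.int32)).reshape(-1,2).astype(float)
hull=hull[hull[:,1]<np.percentile(hull[:,1],75)]   # front/top part, free of fingers
Rr=48/np.cos(np.pi/8)
def model(X):
    a=X[2]+np.pi/8+np.arange(8)*np.pi/4
    return cv2.convexHull(np.array([proj(w,[X[0]+Rr*np.cos(t),X[1]+Rr*np.sin(t),z]) for z in(8,40) for t in a],np.float32))
f=lambda X:np.mean([cv2.pointPolygonTest(model(X),(u,v),True)**2 for u,v in hull])
for y0 in(-24,-12,0):
    r=minimize(f,[582,-92,np.radians(y0)],method="Nelder-Mead",options=dict(initial_simplex=[[582,-92,np.radians(y0)],[588,-92,np.radians(y0)],[582,-87,np.radians(y0)],[582,-92,np.radians(y0+6)]]));print(r.x[:2].round(1),np.degrees(r.x[2]).round(1),r.fun.round(2))
def cen(mask,u,v,R_=9):
    ys,xs=np.where(mask[v-R_:v+R_,u-R_:u+R_]);return xs.mean()+u-R_,ys.mean()+v-R_,len(xs)
g=(h[...,0]>40)&(h[...,0]<90)&(h[...,1]>80);wh=(h[...,1]<70)&(h[...,2]>170)
G=cen(g,332,228);W=cen(wh,290,232,7);A,B=onz(w,W[:2],40),onz(w,G[:2],40);d=B-A;print(W,G,np.degrees(np.arctan2(-d[0],d[1])).round(1))
mt=((h[...,1]<60)&(h[...,2]>200)).astype(np.uint8)
# tile front corner edges for relative yaw
c2=max(cv2.findContours(mt[100:300,180:450],0,1)[0],key=cv2.contourArea)
P=cv2.convexHull(c2).reshape(-1,2)+[180,100]
for e in range(1,40):
    a=cv2.approxPolyDP(P.reshape(-1,1,2).astype(np.int32),e*.7,True)
    if len(a)<=5:break
Q=np.array([onz(w,x[0],8)[:2] for x in a])
for i in range(len(Q)):
    e=Q[(i+1)%len(Q)]-Q[i];print(a[i][0],Q[i].round(),np.linalg.norm(e).round(),np.degrees(np.arctan2(e[1],e[0])).round(1))
E
```

```text
[ 259  204  118   92 5502] [320.9256634  245.66703017]
[593.2 -96.1] -17.5 2.01
[593.2 -96.1] -17.5 2.01
[593.2 -96.1] -17.5 2.01
(np.float64(290.97058823529414), np.float64(234.52941176470588), 34) (np.float64(332.70588235294116), np.float64(230.2058823529412), 34) -16.8
[417 247] [638. -14.] 43.0 -78.2
[378 264] [647. -55.] 117.0 -114.4
[262 265] [ 598. -162.] 72.0 -169.8
[207 223] [ 527. -175.] 138.0 100.6
[337 142] [502. -39.] 138.0 10.6
```

Three yaw estimates (−17 to −18°) against the tile's 10.6° give a difference of about 28°, inside the 34° limit. Handing in.

```bash
python3 -c "
from wp import *
st();print(hand_in())"
```

```text
{'t': 34.1, 'joint_positions': [0.601, 0.788, -1.171, 2.442, 1.776, 1.062, -0.741], 'tool_pos': [506.88, -57.576, 125.771], 'orientation': [2.255, 1.433, 0.386], 'ft_force': [-0.97, -0.309, -0.327], 'gripper_width': 26.152}
the job is handed in; nothing more can be done
None
```

The job is handed in at 34.1 s. The cup is on the cork coaster, and the lamp stands upright on the tile with its switch towards the robot and fully on. No verdict is reported, so these are my own last checks:

- **Cup:** It lies within about 3 px of where a cup centred on the coaster should appear, in both fixed cameras. Before handing in, the closest check put it about 7 mm off centre at worst, against the 22 mm limit.
- **Lamp position:** It stands upright. The fixed cameras put its centre within about 5 mm of the tile's. An octagon fit in the wrist image disagreed, giving about 10 mm, still inside the 20 mm limit.
- **Lamp yaw:** Three estimates put it 27 to 29° off the tile's front, against a limit of 34°. It was set down at about 23° and turned a further 6° when the switch hit its stop. This is the thinnest margin.
- **Switch:** The slot gaps are mirrored from the off position, and the green mark moved with the finger at the end, so it is at its hard stop.
- **Other things:** The diyas, matchbox and bell still show where they were. I did not re-check the tiffin or the key bowl at the end.

**What went wrong on the way:**
- The first two passes at the switch missed, because the fingertips sit about 22 mm behind the nominal tool point when the gripper is open 26 mm. I corrected for that, and the third attempt slid it on.
- While backing away from the lamp, one wrist joint (the sixth) read 1.982 and 1.981 rad against a limit of 1.98. That is within reading noise, but it could have counted as passing its range.

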